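Demould handle brackets and stack them to dry

TASK

Lift all the cast brackets out of the mould and stack them on the blue drying rack: first lay the two brown ones across both rails, one on each pair of green marks, then lay the two wooden spacer sticks across the browns, one above each rail and centred, and then lay all the orange brackets (there may be two or three) side by side on the sticks, parallel to the browns and centred over the rack. When the stack is complete, push the red fan switch lever all the way over, away from the robot, let go of everything, and leave the other things on the table as they are.

Things in the scene. Friction and masses are not known exactly. Their poses are not given: they have to be found in the camera images.
- mould: fixed open aluminium mould block, 144 (x) x 316 (y) x 20 mm high; origin: centre of its underside. Five cavities 124 x 44 mm, 12 mm deep (floor 8 mm above the table), long side along the mould's x, their centres at y = -120, -60, 0, 60, 120 mm. A bracket in a cavity has 2 mm play all round and its rib stands 16 mm above the mould's top. Any bracket may be in any cavity; some cavities may be empty
- brown1: brown cast-resin handle bracket, underside a flat flange 120 x 40 x 8 mm, on it a central grip rib 104 long x 16 wide, its top 28 mm above the underside; origin: centre of the underside, x along the rib, z up; 90 g give or take. At the start it lies in a mould cavity; always present
- brown2: brown cast-resin handle bracket, underside a flat flange 120 x 40 x 8 mm, on it a central grip rib 104 long x 16 wide, its top 28 mm above the underside; origin: centre of the underside, x along the rib, z up; 90 g give or take. At the start it lies in a mould cavity; always present
- orange1: orange cast-resin handle bracket, underside a flat flange 120 x 40 x 8 mm, on it a central grip rib 104 long x 16 wide, its top 28 mm above the underside; origin: centre of the underside, x along the rib, z up; 90 g give or take. At the start it lies in a mould cavity; may be absent
- orange2: orange cast-resin handle bracket, underside a flat flange 120 x 40 x 8 mm, on it a central grip rib 104 long x 16 wide, its top 28 mm above the underside; origin: centre of the underside, x along the rib, z up; 90 g give or take. At the start it lies in a mould cavity; may be absent
- orange3: orange cast-resin handle bracket, underside a flat flange 120 x 40 x 8 mm, on it a central grip rib 104 long x 16 wide, its top 28 mm above the underside; origin: centre of the underside, x along the rib, z up; 90 g give or take. At the start it lies in a mould cavity; may be absent
- rack: fixed blue drying rack, left or right of the robot: base 150 (x) x 220 (y) x 10 mm, origin: centre of its underside; two steel rails along its y at x = -34 and +34 mm, 14 mm wide, 220 long, top 40 mm above the table, each with green marks 40 mm long at y = -60 and +60. In the finished stack the undersides of browns are at z = 40 mm, sticks 68, oranges 84
- mark_a (a point): point midway between the two green marks at the rack's y = +60 mm, at rail-top height (40 mm): centre of a brown bracket's place, the bracket's x along the rack's x
- mark_b (a point): the same at the rack's y = -60 mm
- stick1_mid (a point): centre of a plain wooden spacer stick, 190 mm long (along its x), 16 x 16 mm square, 40 g; it may lie on any of its four long faces. At the start on the table in front of the robot; goes along the rack's y
- stick2_mid (a point): centre of a plain wooden spacer stick, 190 mm long (along its x), 16 x 16 mm square, 40 g; it may lie on any of its four long faces. At the start on the table in front of the robot; goes along the rack's y
- stick1: the same spacer stick, origin at the centre of its first underside; 8 mm from its centre point
- stick2: the same spacer stick, origin at the centre of its first underside; 8 mm from its centre point
- fan_switch (a joint): red-knobbed toggle lever of the fan's switch box, rad: 0 = off, leaning to the box's -x (towards the robot); 1.0 = fully on, leaning to +x; pivot 22 mm above the table over the box's origin, light friction (under 2 N at the knob), stays where it is left; up to 0.2 at the start
- fan_switch_tip (a point): centre of the lever's red ball knob (26 mm across), 80 mm from the pivot
- fan_switch_base: fixed grey switch box 70 (x) x 50 (y) x 25 mm on the table; origin: centre of its underside; its x is the direction in which the lever is pushed on
- screwdriver: bystander: screwdriver 150 mm long with green handle, lying between mould and rack
- spray_can: bystander: green spray can 66 mm dia., 170 high, at the back
- oil_can: bystander: small blue bottle with red cap 44 mm dia., 110 high, at the back
- test_box: bystander: yellow-green box 100 x 160 x 40 mm, at the back
- meter: bystander: orange pocket meter 70 x 90 x 35 mm, at the back
- spectacles: bystander: black spectacles about 130 x 140 x 30 mm, at the right
- wristwatch: bystander: steel wristwatch laid flat, 180 mm long, at the left
There are look-alikes about, which are no part of the job. Leave any white look-alike of the orange3 alone.

How it is judged (in metres and radians):
On the way, in this order (a step that is already met when the one before it is completed fails the run):
1. both brown brackets lie across the rails on the green marks (z of brown1 in the frame of rack between 0.035 and 0.046 m and angle between the x axis of each of brown1, brown2 and the x axis of rack, either way round below 0.25 rad and angle between each of brown1, brown2's own z axis and vertical below 0.12 rad and (horizontal distance between brown1 and mark_a below 0.019 m or horizontal distance between brown1 and mark_b below 0.019 m) and z of brown2 in the frame of rack between 0.035 and 0.046 m and (horizontal distance between brown2 and mark_a below 0.019 m or horizontal distance between brown2 and mark_b below 0.019 m)), for 0.2 s.
2. the two spacer sticks lie across the browns, one above each rail (all of step 1 and ((x of stick1_mid in the frame of rack between 0.018 and 0.05 m and y of stick1_mid in the frame of rack between -0.033 and 0.033 m and z of stick1_mid in the frame of rack between 0.07 and 0.082 m and angle between the x axis of each of stick1_mid, stick2_mid and the y axis of rack, either way round below 0.25 rad and x of stick2_mid in the frame of rack between -0.05 and -0.018 m and y of stick2_mid in the frame of rack between -0.033 and 0.033 m and z of stick2_mid in the frame of rack between 0.07 and 0.082 m) or (x of stick1_mid in the frame of rack between -0.05 and -0.018 m and y of stick1_mid in the frame of rack between -0.033 and 0.033 m and z of stick1_mid in the frame of rack between 0.07 and 0.082 m and angle between the x axis of each of stick1_mid, stick2_mid and the y axis of rack, either way round below 0.25 rad and x of stick2_mid in the frame of rack between 0.018 and 0.05 m and y of stick2_mid in the frame of rack between -0.033 and 0.033 m and z of stick2_mid in the frame of rack between 0.07 and 0.082 m))), for 0.2 s.
3. all orange brackets lie on the sticks (z of orange1 in the frame of rack between 0.079 and 0.09 m and angle between the x axis of each of orange1, orange2, orange3 and the x axis of rack, either way round below 0.25 rad and angle between each of orange1, orange2, orange3's own z axis and vertical below 0.12 rad and x of orange1 in the frame of rack between -0.028 and 0.028 m and y of orange1 in the frame of rack between -0.088 and 0.088 m and z of orange2 in the frame of rack between 0.079 and 0.09 m and x of orange2 in the frame of rack between -0.028 and 0.028 m and y of orange2 in the frame of rack between -0.088 and 0.088 m and z of orange3 in the frame of rack between 0.079 and 0.09 m and x of orange3 in the frame of rack between -0.028 and 0.028 m and y of orange3 in the frame of rack between -0.088 and 0.088 m and ((x of stick1_mid in the frame of rack between 0.018 and 0.05 m and y of stick1_mid in the frame of rack between -0.033 and 0.033 m and z of stick1_mid in the frame of rack between 0.07 and 0.082 m and angle between the x axis of each of stick1_mid, stick2_mid and the y axis of rack, either way round below 0.25 rad and x of stick2_mid in the frame of rack between -0.05 and -0.018 m and y of stick2_mid in the frame of rack between -0.033 and 0.033 m and z of stick2_mid in the frame of rack between 0.07 and 0.082 m) or (x of stick1_mid in the frame of rack between -0.05 and -0.018 m and y of stick1_mid in the frame of rack between -0.033 and 0.033 m and z of stick1_mid in the frame of rack between 0.07 and 0.082 m and angle between the x axis of each of stick1_mid, stick2_mid and the y axis of rack, either way round below 0.25 rad and x of stick2_mid in the frame of rack between 0.018 and 0.05 m and y of stick2_mid in the frame of rack between -0.033 and 0.033 m and z of stick2_mid in the frame of rack between 0.07 and 0.082 m))), for 0.2 s.
4. the fan switch lever is pushed fully over (value of joint fan_switch above 0.85 rad), for 0.2 s.
At the end, for the whole second after the job is handed in: Browns flat on both rails, within 19 mm of the mark points; sticks on the browns, within 16 mm of the rail lines and 33 mm of the middle; oranges flat on both sticks, centred within 28 mm along x, 88 along y; all within 0.25 rad of square; lever past 0.85 rad; all still and released (all of step 1 and all of step 3 and value of joint fan_switch above 0.85 rad and linear speed of each of brown1, brown2, orange1, orange2, orange3, stick1, stick2 below 0.02 m/s and contact force between the fingers and brown1 below 0.3 N and contact force between the fingers and brown2 below 0.3 N and contact force between the fingers and orange1 below 0.3 N and contact force between the fingers and orange2 below 0.3 N and contact force between the fingers and orange3 below 0.3 N and contact force between the fingers and stick1 below 0.3 N and contact force between the fingers and stick2 below 0.3 N); the robot touches nothing.
It fails at once if a bystander is moved by more than 30 mm (distance of any of screwdriver, spray_can, oil_can, test_box, meter, spectacles, wristwatch from where it was at the start of the episode above 0.03 m).
Of orange1, orange2, orange3 only 2 to 3 are there at a start; the rules pass over those that are not, and their reading is None.
At some moment in a run one of stick1, stick2 may be knocked a few centimetres aside while the robot is not near it.
Once in a run the grip may slacken for a moment while it holds something.
It also fails if it takes over 210 s, if anything falls off the work surface, if the arm or the gripper's body presses on something with over 40 N, if the wrist force passes 120 N, or if a joint passes its speed limit or range.

ROBOT

A 6-joint arm with a two-finger parallel gripper is mounted at the origin on the work surface. World frame = base frame: x ahead of the robot, y to its left, z up, the work surface at z = 0. Lengths are in mm, angles in rad, forces in N, time in s.
With the tool pointing down it reaches from about 350 to 925 mm from the base axis. Payload 6.4 kg.
Tool frame: the origin (TCP) lies at the very end of the fingers, on their centre line; the grasp point (between the pads) lies 19 mm behind it; z points along the fingers, y is the line along which they close (so a half turn about z gives the same grasp; the last joint's range is limited). The gripper opens to 85 mm and grips with 20 to 120 N. Pads are 22 mm wide; open, the fingers measure 114 mm over their backs; the gripper's body (76 mm by 85 mm) begins 54 mm behind the grasp point. The pads swing forward as they close: fully open they stand 13 mm farther back than shut.
Start: joints at [-1.497, 0.245, 1.558, -0, 1.339, -0.174], TCP at [159.431, -630.155, 231.29] pointing down, gripper open.
Joint ranges: [-3.13, 3.13], [-1.02, 2.26], [0.13, 2.54], [-0.95, 4.09], [0.21, 2.88], [-2.74, 2.74]. Speed limits (rad/s): [2.57, 2.57, 3.14, 3.14, 3.14, 3.14].

INTERFACE

Orientations are given as a unit quaternion [w, x, y, z].
In Python, from rig import bot gives the robot as it stands. The module is installed in compiled form; this text tells all that it offers.
- The arm moves only by the tool send_rows, never from a script. Its argument "deltas" is a list of rows, each an object of numbers: "dx", "dy", "dz": the shift along the world's x, y, z in units of 40 mm (1.0 is 40 mm); "ax", "ay", "az": the turn, a rotation vector about the world's x, y, z in units of 5 degrees (1.0 is 5 degrees). In form: [{"dx": .., "dy": .., "dz": .., "ax": .., "ay": .., "az": ..}, ...]. A call has 1 to 12 rows; each row shifts and turns the commanded pose from where the row before left it; what a row does not reach is not made up. A row lasts 1/10 s, in which the tool goes at most 50 mm and 8.59 degrees, less where a joint would pass 70% of its speed; a pose out of reach is approached as far as the arm can. A call with a number of a shift or a turn outside -1 to 1 is refused whole. A call with a gripper value outside its range is refused whole. "jaw" is the opening, from -1 (shut) to 1 (fully open), set as the call begins (left out, the last holds). The fingers move at their own pace and stop on an object; "force" is the grip in N (left out, the last holds). Time passes only in rows, so rows that do not move let the fingers close. It gives the time, the measured TCP pose, the force, the opening and the grip force at its end, in the units of the state.
- bot.state(): the state, without advancing time (a new reading comes with each control period).
- bot.snapshot(name): name is "scene" or "top" or "wrist"; returns (picture, depth): 400x640x3 uint8, red, green, blue; 400x640 float32, mm along the optical axis (not along the pixel's ray), 0 where there is no reading.
- bot.camera_params(name): a dict with "mtx" (3x3 intrinsics, pixels), "rvec" (rotation vector, rad) and "tvec" (3), from world to camera coordinates, as OpenCV has them; the wrist camera has in their place "mount" (4x4, takes a point from camera to tool coordinates, whose origin is the TCP and whose axes are the flange's). Camera axes: x right, y down, z forward; pixel columns grow to the right and rows downward; lengths in mm; the calibration is good to about 2 mm. A picture is of the moment at which its call begins: read the wrist's pose just before it. camera_params takes no time and is no camera call.
- bot.job_done(): hands the job in; it is judged then, once.
The state is a dict: "clock": time; "joint_pos": joint angles; "qd": joint speeds; "joint_efforts": joint torques, N m; "tcp_pos": TCP position; "eef_rot": TCP orientation; "ft_force": force on the tool from outside, world axes, zero at the start; "ft_torque": the same for the moment, N m; "opening": finger opening in mm; "grasp_force": force on a finger pad.
Only numpy, scipy, OpenCV 4.12 (cv2) and the standard library are available. Lean on these libraries where they do the work, as an engineer would, in place of code of your own. Each camera call takes 0.05 s, during which the arm holds its last target. There are 200 camera calls.

## Working session

There is one attempt and no reset: what is moved stays moved. The work goes in short steps, Python scripts to look and compute and a tool call to move; the robot and the scene stay as the last step left them, time stands still between calls to the robot, and variables do not carry over. Pictures are saved under pics/ and viewed, at most 14 in all, crops included, and the job is handed in when it is done.

Besides the shell and the picture viewer there is one more tool, called as name([rows], argument=value, ...), one row to a line, values as JSON. send_rows: Moves the arm, as the interface text tells. Its arguments: {"type":"object","properties":{"deltas":{"type":"array"},"jaw":{"type":"number"},"force":{"type":"number"}},"required":["deltas"]}

```bash
mkdir -p pics; cat > h.py <<'E'
import numpy as np, cv2
from rig import bot
from scipy.spatial.transform import Rotation as R
def snap(name,save=None):
    st=bot.state(); im,d=bot.snapshot(name)
    if save: cv2.imwrite('pics/'+save+'.png',im[:,:,::-1])
    p=bot.camera_params(name); K=np.array(p['mtx'],float)
    if 'mount' in p:
        q=st['eef_rot']; T=np.eye(4); T[:3,:3]=R.from_quat([q[1],q[2],q[3],q[0]]).as_matrix(); T[:3,3]=st['tcp_pos']
        M=T@np.array(p['mount'])
    else:
        W=np.eye(4); W[:3,:3]=R.from_rotvec(np.ravel(p['rvec'])).as_matrix(); W[:3,3]=np.ravel(p['tvec']); M=np.linalg.inv(W)
    return im,d,K,M
def cloud(d,K,M):
    v,u=np.mgrid[:d.shape[0],:d.shape[1]]
    c=np.stack([(u-K[0,2])/K[0,0]*d,(v-K[1,2])/K[1,1]*d,d],-1)
    P=c@M[:3,:3].T+M[:3,3]; P[d==0]=np.nan
    return P
def ray(K,M,u,v,z):
    r=M[:3,:3]@np.array([(u-K[0,2])/K[0,0],(v-K[1,2])/K[1,1],1]); o=M[:3,3]
    return o+r*(z-o[2])/r[2]
E
python3 - <<'E'
from h import *
for n in('top','scene'):
    im,d,K,M=snap(n,n+'0'); np.savez(n+'0.npz',im=im,d=d,K=K,M=M); print(n,K[0,0],M.round(2).tolist())
print(bot.state()); print(bot.camera_params('wrist'))
E
```

```text
top 410.61229070478623 [[0.02, -0.99, 0.11, 388.27], [-1.0, -0.02, -0.0, 36.97], [0.0, -0.11, -0.99, 1228.79], [0.0, 0.0, 0.0, 1.0]]
scene 376.0384873636565 [[-0.8, 0.37, -0.48, 1128.24], [0.6, 0.49, -0.63, 811.94], [0.0, -0.79, -0.61, 851.4], [0.0, 0.0, 0.0, 1.0]]
{'clock': 0.1, 'joint_pos': array([-1.49709340e+00,  2.45765275e-01,  1.55891208e+00, -1.80562564e-05,
        1.33868963e+00, -1.74098252e-01]), 'qd': array([-0.000655  , -0.00172657, -0.00308861,  0.00073108,  0.00134549,
        0.00147786]), 'joint_efforts': array([-2.91010674e-04, -4.30671430e+01, -3.27129328e+01, -1.34921452e-04,
        2.78127787e-03,  1.39678477e-05]), 'tcp_pos': array([ 159.3918214 , -629.62992804,  230.26631566]), 'eef_rot': array([-8.86491445e-04,  9.92333488e-01,  1.23585845e-01,  3.57419507e-05]), 'ft_force': array([-0.03097235,  0.64451053,  0.12899415]), 'ft_torque': array([ 0.01515624, -0.02015175, -0.02153241]), 'grasp_force': 0.0, 'opening': 85.69326840746518}
{'mtx': array([[308.04564097,   0.        , 320.71535435],
       [  0.        , 308.04564097, 200.30543839],
       [  0.        ,   0.        ,   1.        ]]), 'mount': array([[-2.20501299e-04, -9.58668627e-01, -2.84524895e-01,
         7.40493625e+01],
       [ 9.99999867e-01, -3.44330709e-04,  3.85195744e-04,
        -2.91752023e-01],
       [-4.67245733e-04, -2.84524772e-01,  9.58668575e-01,
        -1.42987728e+02],
       [ 0.00000000e+00,  0.00000000e+00,  0.00000000e+00,
         1.00000000e+00]])}
```

View pics/top0.png

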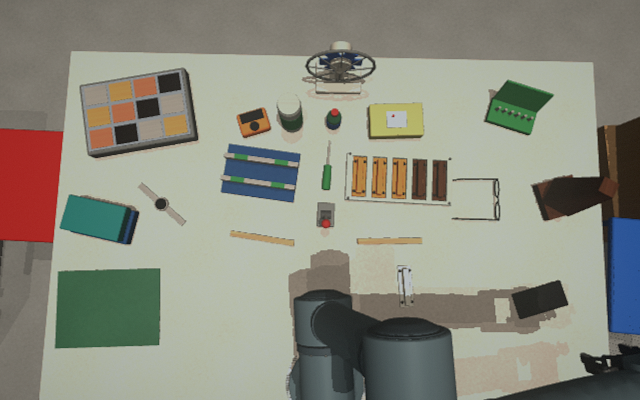

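View pics/scene0.png

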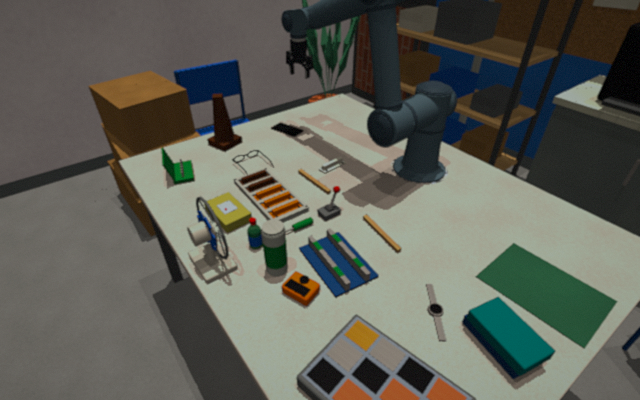

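The top view shows the rack at about (260,172) and the mould at (398,180), with 3 orange brackets left and 2 brown right. The sticks are at (262,238) and (390,240), and the lever knob is at (325,223). A white look-alike lies at (405,285). The scene view agrees. Next I'll work out coarse positions from the depth.

```bash
python3 - <<'E'
from h import *
z=np.load('top0.npz'); P=cloud(z['d'],z['K'],z['M']); im=z['im']
hsv=cv2.cvtColor(im,cv2.COLOR_RGB2HSV)
def comp(name,roi,mask,zmin=4):
    u0,v0,u1,v1=roi; m=np.zeros(mask.shape,bool); m[v0:v1,u0:u1]=mask[v0:v1,u0:u1]; m&=P[...,2]>zmin
    n,l,s,c=cv2.connectedComponentsWithStats(m.astype(np.uint8))
    for i in range(1,n):
        if s[i,4]<12: continue
        q=P[l==i]; r=cv2.minAreaRect(q[:,:2].astype(np.float32))
        print(name,c[i].round(),s[i,4],'med',np.nanmedian(q,0).round(1),'zp95',np.percentile(q[:,2],95).round(1),'rect',np.round(r[0],1),np.round(r[1],1),round(r[2],1))
H,S,V=hsv[...,0],hsv[...,1],hsv[...,2]
a=np.ones(H.shape,bool)
comp('brk',(348,150,452,206),(S>100)&(H<20),22)
comp('mould',(335,145,460,210),a,10)
comp('rack',(215,140,305,205),a,5)
comp('rail',(215,140,305,205),a,33)
comp('stick',(225,225,300,250),a,7); comp('stick',(350,230,430,250),a,7)
comp('lever',(310,195,340,235),a,12); comp('knob',(310,195,340,235),(S>150)&((H<8)|(H>172)),20)
comp('scr',(315,135,337,195),a,5)
big=cv2.resize(im[135:255,215:455],None,fx=3.3,fy=3.3,interpolation=cv2.INTER_CUBIC); cv2.imwrite('pics/crop.png',big[...,::-1])
for u,v in((400,262),(200,300),(340,215)): print(P[v,u].round(1))
E
```

```text
brk [359. 175.] 204 med [600.9 -83.7  36.8] zp95 41.4 rect [601.5 -83.9] [ 16.4 102.7] 88.1
brk [379. 177.] 218 med [ 598.5 -142.6   36.6] zp95 39.8 rect [ 598.7 -145.3] [ 20.3 104. ] 87.1
brk [399. 177.] 223 med [ 597.5 -201.6   36.4] zp95 40.4 rect [ 597.8 -204.8] [ 22.8 102.6] 87.6
brk [420. 178.] 175 med [ 596.4 -263.4   37.1] zp95 41.1 rect [ 596.  -265.9] [ 19.6 101.7] 89.2
brk [440. 179.] 165 med [ 590.4 -322.5   37.4] zp95 41.2 rect [ 594.5 -325.3] [ 20.1 102.1] 88.9
mould [398. 178.] 4969 med [ 596.3 -201.3   20.5] zp95 38.4 rect [ 598.6 -203.1] [316.4 145.2] 87.9
rack [260. 172.] 3629 med [607.5 211.2  12.3] zp95 42.9 rect [608.1 215.2] [232.1 158.3] 83.4
rail [260. 159.] 389 med [642.  206.   41.2] zp95 45.5 rect [642.1 207.2] [218.6  15.5] 83.1
rail [257. 182.] 377 med [574.5 214.8  41.2] zp95 44.8 rect [575.3 215.6] [219.2  15.3] 82.7
stick [261. 238.] 352 med [412.2 198.8  16.8] zp95 21.3 rect [412.6 200. ] [189.6  15.8] 82.2
stick [388. 240.] 368 med [ 411.7 -169.8   16.7] zp95 20.9 rect [ 412.8 -176.1] [ 17.8 190. ] 1.1
lever [325. 214.] 409 med [484.   14.6  27.9] zp95 108.3 rect [481.8  14. ] [77.7 47.4] 0.8
knob [325. 223.] 51 med [453.3  14.9 107.9] zp95 112.1 rect [452.4  13.7] [19.  19.2] 1.3
scr [326. 172.] 265 med [603.9  10.7  22.8] zp95 28.4 rect [636.   14.8] [153.4  27.2] 1.0
[ 348.7 -211.1    0.5]
[227.3 375.    0.8]
[484.7 -31.4   1.7]
```

View pics/crop.png

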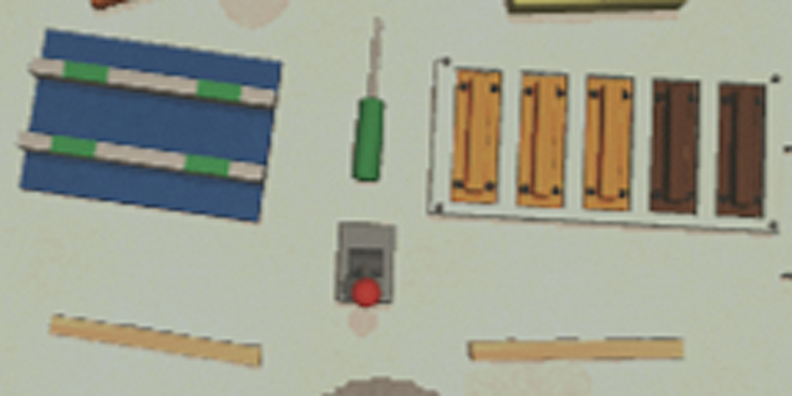

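send_rows([
  {"dx": 0.8, "dy": 0.78, "az": -0.4},
  {"dx": 0.8, "dy": 0.78, "az": -0.4},
  {"dx": 0.8, "dy": 0.78, "az": -0.4},
  {"dx": 0.8, "dy": 0.78, "az": -0.4},
  {"dx": 0.8, "dy": 0.78, "az": -0.4},
  {"dx": 0.8, "dy": 0.78, "az": -0.4},
  {"dx": 0.8, "dy": 0.78, "az": -0.4},
  {"dx": 0.8, "dy": 0.78, "az": -0.38},
  {"dx": 0.8, "dy": 0.78},
  {"dx": 0.8, "dy": 0.78},
  {"dx": 0.8, "dy": 0.78},
  {"dx": 0.8, "dy": 0.78},
], jaw=0.0, force=60)

```text
validation failed for argument at $.de...
```

send_rows([
  {"dx": 0.6, "dy": 0.6, "dz": -0.5},
  {"dx": 0.6, "dy": 0.6, "dz": -0.5},
  {"dx": 0.14, "dy": 0.1, "dz": -0.5},
  {"dz": -0.5},
  {"dz": 0},
  {"dz": 0},
])

```text
validation failed for argument at $.de...
```

```bash
python3 - <<'E'
from h import *
im,d,K,M=snap('wrist','w1'); np.savez('w1.npz',im=im,d=d,K=K,M=M)
P=cloud(d,K,M)
st=bot.state(); print(st['tcp_pos'],st['eef_rot'],st['opening'],st['joint_pos'])
m=(P[...,2]>30)&(P[...,2]<50)&(P[...,0]>520)&(P[...,0]<670)
n,l,s,c=cv2.connectedComponentsWithStats(m.astype(np.uint8))
for i in range(1,n):
    if s[i,4]<300: continue
    q=P[l==i]; r=cv2.minAreaRect(q[:,:2].astype(np.float32)); print(c[i].round(),s[i,4],np.nanmedian(q,0).round(1),np.round(r[0],1),np.round(r[1],1),round(r[2],2))
E
```

```text
[ 159.40317796 -629.7211161   230.44114757] [-7.35605411e-04  9.92334185e-01  1.23581235e-01  4.12218196e-05] 85.30766375239716 [-1.49709656e+00  2.45655388e-01  1.55871763e+00  8.75331756e-06
  1.33869313e+00 -1.74098278e-01]
```

View pics/w1.png

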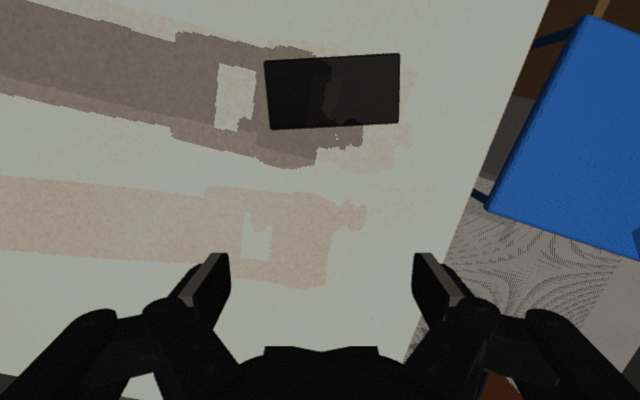

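The wrist view shows only bare table, so the moves were refused. I'll try again with all six keys in each row.

send_rows([
  {"dx": 0.8, "dy": 0.78, "dz": 0, "ax": 0, "ay": 0, "az": -0.4},
  {"dx": 0.8, "dy": 0.78, "dz": 0, "ax": 0, "ay": 0, "az": -0.4},
  {"dx": 0.8, "dy": 0.78, "dz": 0, "ax": 0, "ay": 0, "az": -0.4},
  {"dx": 0.8, "dy": 0.78, "dz": 0, "ax": 0, "ay": 0, "az": -0.4},
  {"dx": 0.8, "dy": 0.78, "dz": 0, "ax": 0, "ay": 0, "az": -0.4},
  {"dx": 0.8, "dy": 0.78, "dz": 0, "ax": 0, "ay": 0, "az": -0.4},
  {"dx": 0.8, "dy": 0.78, "dz": 0, "ax": 0, "ay": 0, "az": -0.4},
  {"dx": 0.8, "dy": 0.78, "dz": 0, "ax": 0, "ay": 0, "az": -0.4},
  {"dx": 0.8, "dy": 0.78, "dz": 0, "ax": 0, "ay": 0, "az": 0},
  {"dx": 0.8, "dy": 0.78, "dz": 0, "ax": 0, "ay": 0, "az": 0},
  {"dx": 0.8, "dy": 0.78, "dz": 0, "ax": 0, "ay": 0, "az": 0},
  {"dx": 0.8, "dy": 0.78, "dz": 0, "ax": 0, "ay": 0, "az": 0},
], jaw=0.0, force=60)

```text
clock: 1.35
tcp_pos: [544.4, -254.1, 231.1]
eef_rot: [-0.0, 1.0, -0.016, -0.0]
ft_force: [1.3, -0.4, 0.6]
opening: 42.8
grasp_force: 0.0
```

send_rows([
  {"dx": 0.6, "dy": 0.6, "dz": -0.5, "ax": 0, "ay": 0, "az": 0},
  {"dx": 0.6, "dy": 0.6, "dz": -0.5, "ax": 0, "ay": 0, "az": 0},
  {"dx": 0.1, "dy": 0.1, "dz": -0.5, "ax": 0, "ay": 0, "az": 0},
  {"dx": 0, "dy": 0, "dz": -0.5, "ax": 0, "ay": 0, "az": 0},
  {"dx": 0, "dy": 0, "dz": 0, "ax": 0, "ay": 0, "az": 0},
  {"dx": 0, "dy": 0, "dz": 0, "ax": 0, "ay": 0, "az": 0},
])

```text
clock: 1.95
tcp_pos: [595.2, -203.7, 151.2]
eef_rot: [-0.0, 1.0, -0.016, -0.0]
ft_force: [0.0, -0.4, 0.7]
opening: 42.8
grasp_force: 0.0
```

```bash
cat > ribs.py <<'E'
from h import *
import sys
def ribs(P,lo,hi,roi,mn=150):
    x0,x1,y0,y1=roi
    m=(P[...,2]>lo)&(P[...,2]<hi)&(P[...,0]>x0)&(P[...,0]<x1)&(P[...,1]>y0)&(P[...,1]<y1)
    n,l,s,c=cv2.connectedComponentsWithStats(m.astype(np.uint8),connectivity=4)
    for i in range(1,n):
        if s[i,4]<mn: continue
        q=P[l==i]; r=cv2.minAreaRect(q[:,:2].astype(np.float32)); print(c[i].round(),s[i,4],'med',np.nanmedian(q,0).round(1),'rect',np.round(r[0],1),np.round(r[1],1),round(r[2],2))
def st():
    s=bot.state(); q=s['eef_rot']; T=R.from_quat([q[1],q[2],q[3],q[0]]).as_matrix()
    print('t',s['clock'],'tcp',s['tcp_pos'].round(1),'yaw',np.degrees(np.arctan2(T[1,0],T[0,0])).round(2),'tilt',np.degrees(np.arccos(-T[2,2])).round(2),'open',round(s['opening'],1),'grip',round(s['grasp_force'],1),'F',s['ft_force'].round(1),'q',s['joint_pos'].round(2))
E
python3 - <<'E'
from ribs import *
st()
im,d,K,M=snap('wrist','w2'); np.savez('w2.npz',im=im,d=d,K=K,M=M)
ribs(cloud(d,K,M),30,48,(520,670,-380,-40))
E
```

```text
t 1.95 tcp [ 595.2 -203.7  151.2] yaw -1.81 tilt 0.05 open 42.8 grip 0.0 F [ 0.  -0.4  0.7] q [-0.51  0.28  1.67 -0.    1.19  1.09]
[187. 187.] 2360 med [608.2 -88.1  36.1] rect [603.4 -86.7] [ 16.6 103.6] 87.68
[391. 188.] 2236 med [ 602.4 -264.3   36.2] rect [ 598.1 -265. ] [ 16.4 103.3] 88.48
[460. 187.] 2383 med [ 600.7 -323.3   36.1] rect [ 596.1 -324.5] [ 16.5 103.5] 88.42
[255. 188.] 2184 med [ 606.1 -146.7   36.2] rect [ 600.8 -146. ] [ 16.3 103.1] 87.76
[323. 188.] 2100 med [ 604.5 -205.4   36.2] rect [ 599.7 -205.2] [ 15.7 102.4] 88.75
```

View pics/w2.png

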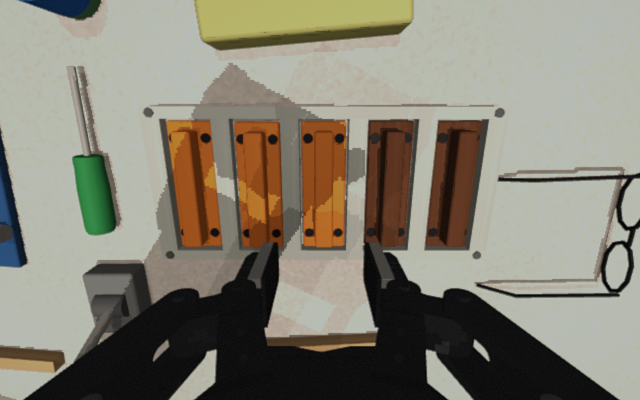

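The wrist view shows the five brackets clearly in the mould, oranges at columns 190, 257 and 323 and browns at 388 and 458. All rib tops measure z≈36, as expected. A spectacles arm ends near (500,178), beside the outermost brown.

send_rows([
  {"dx": 0.07, "dy": -0.8, "dz": -0.4, "ax": 0, "ay": 0, "az": 0},
  {"dx": 0, "dy": -0.73, "dz": -0.6, "ax": 0, "ay": 0, "az": 0},
  {"dx": 0, "dy": 0, "dz": -0.9, "ax": 0, "ay": 0, "az": 0},
  {"dx": 0, "dy": 0, "dz": -0.7, "ax": 0, "ay": 0, "az": 0},
  {"dx": 0, "dy": 0, "dz": -0.4, "ax": 0, "ay": 0, "az": 0},
  {"dx": 0, "dy": 0, "dz": -0.24, "ax": 0, "ay": 0, "az": 0},
  {"dx": 0, "dy": 0, "dz": 0, "ax": 0, "ay": 0, "az": 0},
])

```text
clock: 2.7
tcp_pos: [598.2, -265.0, 21.6]
eef_rot: [-0.0, 1.0, -0.016, -0.0]
ft_force: [-0.9, -0.8, 0.1]
opening: 42.7
grasp_force: 0.0
```

send_rows([
  {"dx": 0, "dy": 0, "dz": 0, "ax": 0, "ay": 0, "az": 0},
  {"dx": 0, "dy": 0, "dz": 0, "ax": 0, "ay": 0, "az": 0},
  {"dx": 0, "dy": 0, "dz": 0, "ax": 0, "ay": 0, "az": 0},
  {"dx": 0, "dy": 0, "dz": 0, "ax": 0, "ay": 0, "az": 0},
  {"dx": 0, "dy": 0, "dz": 0, "ax": 0, "ay": 0, "az": 0},
  {"dx": 0, "dy": 0, "dz": 0, "ax": 0, "ay": 0, "az": 0},
], jaw=-1)

```text
clock: 3.3
tcp_pos: [599.6, -265.7, 23.9]
eef_rot: [0.001, 1.0, -0.016, 0.002]
ft_force: [-1.1, 0.6, 6.2]
opening: 14.2
grasp_force: 62.3
```

```bash
python3 - <<'E'
from ribs import *
st()
z=np.load('w2.npz'); P=cloud(z['d'],z['K'],z['M'])
m=(P[...,2]>5)&(P[...,1]<-345)&(P[...,0]>480)&(P[...,0]<680)&~((P[...,2]<23)&(P[...,1]>-362))
q=P[m]; 
for lo in range(480,680,20):
    k=q[(q[:,0]>=lo)&(q[:,0]<lo+20)]
    if len(k): print(lo,len(k),'ymax',k[:,1].max().round(1),'z',k[:,2].max().round(1))
E
```

```text
t 3.3 tcp [ 599.6 -265.7   23.9] yaw -1.79 tilt 0.2 open 14.2 grip 62.3 F [-1.1  0.6  6.2] q [-0.59  0.5   1.64  0.    1.    1.01]
480 750 ymax -364.9 z 31.7
500 148 ymax -493.2 z 32.8
520 235 ymax -350.7 z 31.3
540 218 ymax -362.5 z 28.8
560 67 ymax -362.1 z 28.4
580 155 ymax -362.0 z 23.9
600 614 ymax -362.0 z 27.3
620 64 ymax -362.0 z 22.3
640 86 ymax -362.1 z 22.6
660 28 ymax -362.2 z 21.8
```

send_rows([
  {"dx": 0, "dy": 0, "dz": 0.25, "ax": 0, "ay": 0, "az": 0},
  {"dx": 0, "dy": 0, "dz": 0.5, "ax": 0, "ay": 0, "az": 0},
  {"dx": 0, "dy": 0, "dz": 1, "ax": 0, "ay": 0, "az": 0},
  {"dx": 0, "dy": 0, "dz": 1, "ax": 0, "ay": 0, "az": 0},
  {"dx": 0, "dy": 0.4, "dz": 0.4, "ax": 0, "ay": 0, "az": 0},
])

```text
clock: 3.8
tcp_pos: [600.2, -251.4, 153.5]
eef_rot: [0.002, 1.0, -0.017, 0.004]
ft_force: [0.6, 0.1, 0.6]
opening: 14.1
grasp_force: 61.4
```

send_rows([
  {"dx": 0, "dy": 0.8, "dz": 0, "ax": 0, "ay": 0, "az": -0.1},
  {"dx": 0, "dy": 0.95, "dz": 0, "ax": 0, "ay": 0, "az": -0.1},
  {"dx": 0, "dy": 0.95, "dz": 0, "ax": 0, "ay": 0, "az": -0.1},
  {"dx": 0, "dy": 0.95, "dz": 0, "ax": 0, "ay": 0, "az": -0.1},
  {"dx": 0, "dy": 0.95, "dz": 0, "ax": 0, "ay": 0, "az": -0.1},
  {"dx": 0, "dy": 0.95, "dz": 0, "ax": 0, "ay": 0, "az": -0.1},
  {"dx": 0, "dy": 0.95, "dz": 0, "ax": 0, "ay": 0, "az": -0.1},
  {"dx": 0, "dy": 0.95, "dz": 0, "ax": 0, "ay": 0, "az": -0.1},
  {"dx": 0, "dy": 0.95, "dz": 0, "ax": 0, "ay": 0, "az": -0.1},
  {"dx": 0.1, "dy": 0.95, "dz": 0, "ax": 0, "ay": 0, "az": -0.1},
  {"dx": 0.2, "dy": 0.95, "dz": 0, "ax": 0, "ay": 0, "az": -0.1},
  {"dx": 0.1, "dy": 0.95, "dz": 0, "ax": 0, "ay": 0, "az": 0},
])

```text
clock: 5.0
tcp_pos: [614.3, 202.7, 148.2]
eef_rot: [-0.0, 0.998, -0.064, 0.0]
ft_force: [-0.3, -0.2, -0.3]
opening: 14.2
grasp_force: 61.4
```

send_rows([
  {"dx": 0, "dy": 0, "dz": 0, "ax": 0, "ay": 0, "az": 0},
  {"dx": 0, "dy": 0, "dz": 0, "ax": 0, "ay": 0, "az": 0},
])

```text
clock: 5.2
tcp_pos: [613.9, 201.7, 147.8]
eef_rot: [0.0, 0.998, -0.063, -0.0]
ft_force: [-0.2, -0.2, -0.9]
opening: 14.5
grasp_force: 61.4
```

```bash
python3 - <<'E'
from ribs import *
st()
im,d,K,M=snap('wrist','w3'); np.savez('w3.npz',im=im,d=d,K=K,M=M)
P=cloud(d,K,M)
ribs(P,34,47,(540,690,80,340))
H=cv2.cvtColor(im,cv2.COLOR_RGB2HSV); g=(H[...,0]>45)&(H[...,0]<80)&(H[...,1]>100)&(P[...,2]>30)&(P[...,2]<50)
n,l,s,c=cv2.connectedComponentsWithStats(g.astype(np.uint8))
for i in range(1,n):
    if s[i,4]>80: q=P[l==i]; r=cv2.minAreaRect(q[:,:2].astype(np.float32)); print('green',c[i].round(),s[i,4],np.round(r[0],1),np.round(r[1],1),np.median(q[:,2]).round(1))
E
```

```text
t 5.2 tcp [613.9 201.7 147.8] yaw -7.2 tilt 0.03 open 14.5 grip 61.4 F [-0.2 -0.2 -0.9] q [ 0.14  0.32  1.63 -0.    1.2   1.84]
[403. 166.] 1581 med [634.3 132.5  40.5] rect [634.  131.3] [70.3 15. ] 83.54
[230. 167.] 1844 med [651.5 272.9  40.4] rect [650.9 273.4] [84.1 15.1] 83.32
[397. 241.] 1403 med [567.8 140.7  40.4] rect [566.3 140. ] [70.5 16. ] 83.29
[236. 242.] 1604 med [584.9 281.4  40.3] rect [583.6 281.5] [83.3 15.7] 82.69
green [390.  18.] 339 [742.7 133.1] [44.9  9.5] 43.6
green [386. 166.] 870 [635.7 145.8] [39.4 15. ] 40.6
green [240. 167.] 836 [650.4 265.2] [40.  14.2] 40.6
green [246. 242.] 707 [582.8 273.1] [39.5 15.1] 40.5
green [381. 242.] 717 [568.3 154. ] [39.7 15.2] 40.5
```

View pics/w3.png

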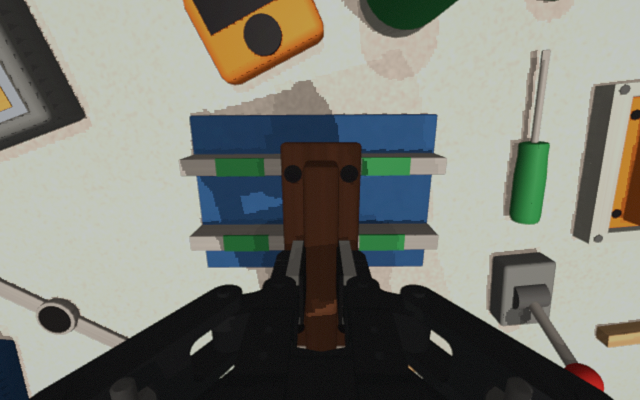

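The held brown is level, and all four green marks are visible at columns 240–246 and 381–386, rows 166 and 242. mark_a comes out at (616.6, 269.2) and mark_b at (602.0, 149.9), with the rails at z≈40.5.

send_rows([
  {"dx": 0.09, "dy": 0.85, "dz": 0, "ax": 0, "ay": 0, "az": 0},
  {"dx": 0, "dy": 0.84, "dz": -0.2, "ax": 0, "ay": 0, "az": 0},
  {"dx": 0, "dy": 0, "dz": -0.7, "ax": 0, "ay": 0, "az": 0},
  {"dx": 0, "dy": 0, "dz": -0.7, "ax": 0, "ay": 0, "az": 0},
  {"dx": 0, "dy": 0, "dz": -0.4, "ax": 0, "ay": 0, "az": 0},
  {"dx": 0, "dy": 0, "dz": -0.15, "ax": 0, "ay": 0, "az": 0},
  {"dx": 0, "dy": 0, "dz": -0.08, "ax": 0, "ay": 0, "az": 0},
  {"dx": 0, "dy": 0, "dz": -0.04, "ax": 0, "ay": 0, "az": 0},
  {"dx": 0, "dy": 0, "dz": 0, "ax": 0, "ay": 0, "az": 0},
])

```text
clock: 6.15
tcp_pos: [618.7, 268.6, 58.1]
eef_rot: [-0.0, 0.998, -0.064, 0.001]
ft_force: [0.3, 0.1, -0.5]
opening: 13.9
grasp_force: 61.4
```

send_rows([
  {"dx": 0, "dy": 0, "dz": 0, "ax": 0, "ay": 0, "az": 0},
  {"dx": 0, "dy": 0, "dz": 0, "ax": 0, "ay": 0, "az": 0},
  {"dx": 0, "dy": 0, "dz": 0, "ax": 0, "ay": 0, "az": 0},
  {"dx": 0, "dy": 0, "dz": 0, "ax": 0, "ay": 0, "az": 0},
  {"dx": 0, "dy": 0, "dz": 0.2, "ax": 0, "ay": 0, "az": 0},
  {"dx": 0, "dy": 0, "dz": 0.7, "ax": 0, "ay": 0, "az": 0},
  {"dx": 0, "dy": 0, "dz": 0.9, "ax": 0, "ay": 0, "az": 0},
  {"dx": 0, "dy": -0.5, "dz": 0.6, "ax": 0, "ay": 0, "az": 0},
  {"dx": 0, "dy": -0.5, "dz": 0, "ax": 0, "ay": 0, "az": 0},
  {"dx": 0, "dy": 0, "dz": 0, "ax": 0, "ay": 0, "az": 0},
], jaw=0.0)

```text
clock: 7.15
tcp_pos: [618.8, 227.1, 154.9]
eef_rot: [-0.0, 0.998, -0.065, 0.001]
ft_force: [-0.6, -0.5, 0.4]
opening: 42.7
grasp_force: 0.0
```

```bash
python3 - <<'E'
from ribs import *
st()
im,d,K,M=snap('wrist','w4'); P=cloud(d,K,M)
ribs(P,60,76,(540,690,80,340))
E
```

```text
t 7.15 tcp [618.8 227.1 154.9] yaw -7.42 tilt 0.16 open 42.7 grip 0.0 F [-0.6 -0.5  0.4] q [ 0.18  0.34  1.59 -0.    1.21  1.88]
[269. 198.] 2116 med [632.6 267.   68.1] rect [617.2 269.9] [ 16.6 103.7] 82.99
```

Brown 1 is down at (617.2, 269.9) with its top at 68.1. Next is the second brown.

send_rows([
  {"dx": -0.07, "dy": -0.8, "dz": 0, "ax": 0, "ay": 0, "az": 0.1},
  {"dx": -0.1, "dy": -0.95, "dz": 0, "ax": 0, "ay": 0, "az": 0.1},
  {"dx": -0.1, "dy": -0.95, "dz": 0, "ax": 0, "ay": 0, "az": 0.1},
  {"dx": -0.1, "dy": -0.95, "dz": 0, "ax": 0, "ay": 0, "az": 0.1},
  {"dx": -0.1, "dy": -0.95, "dz": 0, "ax": 0, "ay": 0, "az": 0.1},
  {"dx": -0.1, "dy": -0.95, "dz": 0, "ax": 0, "ay": 0, "az": 0.1},
  {"dx": -0.1, "dy": -0.95, "dz": 0, "ax": 0, "ay": 0, "az": 0.1},
  {"dx": 0, "dy": -0.95, "dz": 0, "ax": 0, "ay": 0, "az": 0.1},
  {"dx": 0, "dy": -0.95, "dz": 0, "ax": 0, "ay": 0, "az": 0.1},
  {"dx": 0, "dy": -0.95, "dz": 0, "ax": 0, "ay": 0, "az": 0.1},
  {"dx": 0, "dy": -0.95, "dz": 0, "ax": 0, "ay": 0, "az": 0.1},
  {"dx": 0, "dy": -0.95, "dz": 0, "ax": 0, "ay": 0, "az": 0.06},
], jaw=-0.25)

```text
clock: 8.4
tcp_pos: [591.0, -221.9, 152.2]
eef_rot: [-0.001, 1.0, -0.013, -0.0]
ft_force: [0.3, 1.0, 0.2]
opening: 32.2
grasp_force: 0.0
```

send_rows([
  {"dx": 0, "dy": -0.95, "dz": 0, "ax": 0, "ay": 0, "az": 0},
  {"dx": 0, "dy": -0.95, "dz": 0, "ax": 0, "ay": 0, "az": 0},
  {"dx": 0, "dy": -0.64, "dz": -0.1, "ax": 0, "ay": 0, "az": 0},
  {"dx": 0, "dy": 0, "dz": -0.5, "ax": 0, "ay": 0, "az": 0},
  {"dx": 0, "dy": 0, "dz": -0.7, "ax": 0, "ay": 0, "az": 0},
  {"dx": 0, "dy": 0, "dz": -0.3, "ax": 0, "ay": 0, "az": 0},
  {"dx": 0, "dy": 0, "dz": 0, "ax": 0, "ay": 0, "az": 0},
  {"dx": 0, "dy": 0, "dz": 0, "ax": 0, "ay": 0, "az": 0},
])

```text
clock: 9.2
tcp_pos: [591.6, -322.6, 89.4]
eef_rot: [0.0, 1.0, -0.013, 0.0]
ft_force: [0.5, 0.4, -0.2]
opening: 31.9
grasp_force: 0.0
```

```bash
python3 - <<'E'
from ribs import *
st()
im,d,K,M=snap('wrist','w5'); P=cloud(d,K,M)
ribs(P,30,48,(520,670,-380,-240))
E
```

```text
t 9.2 tcp [ 591.6 -322.6   89.4] yaw -1.46 tilt 0.02 open 31.9 grip 0.0 F [ 0.5  0.4 -0.2] q [-0.67  0.45  1.58  0.    1.12  0.93]
[325. 209.] 3422 med [ 601.9 -325.1   36.3] rect [ 596.  -325.1] [ 16.  103.7] 88.65
```

send_rows([
  {"dx": 0, "dy": -0.06, "dz": -0.6, "ax": 0, "ay": 0, "az": 0},
  {"dx": 0, "dy": 0, "dz": -0.6, "ax": 0, "ay": 0, "az": 0},
  {"dx": 0, "dy": 0, "dz": -0.3, "ax": 0, "ay": 0, "az": 0},
  {"dx": 0, "dy": 0, "dz": -0.13, "ax": 0, "ay": 0, "az": 0},
  {"dx": 0, "dy": 0, "dz": 0, "ax": 0, "ay": 0, "az": 0},
])

```text
clock: 9.75
tcp_pos: [591.3, -325.4, 24.0]
eef_rot: [0.0, 1.0, -0.013, 0.0]
ft_force: [-0.3, 0.4, 0.5]
opening: 31.9
grasp_force: 0.0
```

send_rows([
  {"dx": 0, "dy": 0, "dz": 0, "ax": 0, "ay": 0, "az": 0},
  {"dx": 0, "dy": 0, "dz": 0, "ax": 0, "ay": 0, "az": 0},
  {"dx": 0, "dy": 0, "dz": 0, "ax": 0, "ay": 0, "az": 0},
  {"dx": 0, "dy": 0, "dz": 0, "ax": 0, "ay": 0, "az": 0},
  {"dx": 0, "dy": 0, "dz": 0, "ax": 0, "ay": 0, "az": 0},
], jaw=-1)

```text
clock: 10.25
tcp_pos: [592.1, -326.1, 25.5]
eef_rot: [0.001, 1.0, -0.013, 0.001]
ft_force: [0.4, 0.5, 5.9]
opening: 14.0
grasp_force: 61.3
```

send_rows([
  {"dx": 0, "dy": 0, "dz": 0.25, "ax": 0, "ay": 0, "az": 0},
  {"dx": 0, "dy": 0, "dz": 0.5, "ax": 0, "ay": 0, "az": 0},
  {"dx": 0, "dy": 0, "dz": 1, "ax": 0, "ay": 0, "az": 0},
  {"dx": 0, "dy": 0, "dz": 1, "ax": 0, "ay": 0, "az": 0},
  {"dx": 0, "dy": 0.4, "dz": 0.4, "ax": 0, "ay": 0, "az": 0},
])

```text
clock: 10.75
tcp_pos: [592.6, -311.9, 155.2]
eef_rot: [0.003, 1.0, -0.014, 0.003]
ft_force: [0.7, -0.1, 0.0]
opening: 14.1
grasp_force: 60.4
```

send_rows([
  {"dx": 0, "dy": 0.7, "dz": 0, "ax": 0, "ay": 0, "az": -0.1},
  {"dx": 0, "dy": 0.95, "dz": 0, "ax": 0, "ay": 0, "az": -0.1},
  {"dx": 0, "dy": 0.95, "dz": 0, "ax": 0, "ay": 0, "az": -0.1},
  {"dx": 0, "dy": 0.95, "dz": 0, "ax": 0, "ay": 0, "az": -0.1},
  {"dx": 0, "dy": 0.95, "dz": 0, "ax": 0, "ay": 0, "az": -0.1},
  {"dx": 0, "dy": 0.95, "dz": 0, "ax": 0, "ay": 0, "az": -0.1},
  {"dx": 0, "dy": 0.95, "dz": 0, "ax": 0, "ay": 0, "az": -0.1},
  {"dx": 0, "dy": 0.95, "dz": 0, "ax": 0, "ay": 0, "az": -0.1},
  {"dx": 0, "dy": 0.95, "dz": 0, "ax": 0, "ay": 0, "az": -0.1},
  {"dx": 0.05, "dy": 0.95, "dz": 0, "ax": 0, "ay": 0, "az": -0.1},
  {"dx": 0.05, "dy": 0.95, "dz": 0, "ax": 0, "ay": 0, "az": -0.1},
  {"dx": 0, "dy": 0.9, "dz": 0, "ax": 0, "ay": 0, "az": 0},
])

```text
clock: 11.95
tcp_pos: [594.6, 136.3, 149.9]
eef_rot: [-0.0, 0.998, -0.061, -0.0]
ft_force: [-0.4, 0.3, -0.9]
opening: 13.8
grasp_force: 60.4
```

send_rows([
  {"dx": 0, "dy": 0.4, "dz": 0, "ax": 0, "ay": 0, "az": 0},
  {"dx": 0, "dy": 0, "dz": -0.3, "ax": 0, "ay": 0, "az": 0},
  {"dx": 0, "dy": 0, "dz": -0.6, "ax": 0, "ay": 0, "az": 0},
  {"dx": 0, "dy": 0, "dz": -0.6, "ax": 0, "ay": 0, "az": 0},
  {"dx": 0, "dy": 0, "dz": 0, "ax": 0, "ay": 0, "az": 0},
  {"dx": 0, "dy": 0, "dz": 0, "ax": 0, "ay": 0, "az": 0},
])

```text
clock: 12.55
tcp_pos: [594.7, 149.6, 89.2]
eef_rot: [0.0, 0.998, -0.062, -0.001]
ft_force: [0.4, 0.3, 0.3]
opening: 14.4
grasp_force: 60.4
```

```bash
python3 -c "
from ribs import *
st()"
```

```text
t 12.55 tcp [594.7 149.6  89.2] yaw -7.07 tilt 0.09 open 14.4 grip 60.4 F [0.4 0.3 0.3] q [ 0.06  0.32  1.74 -0.    1.08  1.76]
```

send_rows([
  {"dx": 0.08, "dy": 0, "dz": -0.3, "ax": 0, "ay": 0, "az": 0},
  {"dx": 0, "dy": 0, "dz": -0.3, "ax": 0, "ay": 0, "az": 0},
  {"dx": 0, "dy": 0, "dz": -0.1, "ax": 0, "ay": 0, "az": 0},
  {"dx": 0, "dy": 0, "dz": -0.07, "ax": 0, "ay": 0, "az": 0},
  {"dx": 0, "dy": 0, "dz": 0, "ax": 0, "ay": 0, "az": 0},
])

```text
clock: 13.05
tcp_pos: [597.9, 150.7, 58.4]
eef_rot: [0.0, 0.998, -0.061, -0.0]
ft_force: [0.4, 0.4, -1.4]
opening: 14.2
grasp_force: 60.4
```

send_rows([
  {"dx": 0, "dy": 0, "dz": 0, "ax": 0, "ay": 0, "az": 0},
  {"dx": 0, "dy": 0, "dz": 0, "ax": 0, "ay": 0, "az": 0},
  {"dx": 0, "dy": 0, "dz": 0, "ax": 0, "ay": 0, "az": 0},
  {"dx": 0, "dy": 0, "dz": 0, "ax": 0, "ay": 0, "az": 0},
  {"dx": 0, "dy": 0, "dz": 0.2, "ax": 0, "ay": 0, "az": 0},
  {"dx": 0, "dy": 0, "dz": 0.7, "ax": 0, "ay": 0, "az": 0},
  {"dx": 0, "dy": 0.5, "dz": 0.9, "ax": 0, "ay": 0, "az": 0},
  {"dx": 0, "dy": 0.5, "dz": 0.6, "ax": 0, "ay": 0, "az": 0},
  {"dx": 0, "dy": 0.5, "dz": 0, "ax": 0, "ay": 0, "az": 0},
  {"dx": 0, "dy": 0, "dz": 0, "ax": 0, "ay": 0, "az": 0},
], jaw=-0.1)

```text
clock: 14.05
tcp_pos: [598.8, 212.6, 157.0]
eef_rot: [-0.001, 0.998, -0.06, 0.002]
ft_force: [0.3, -0.6, -0.8]
opening: 38.3
grasp_force: 0.0
```

```bash
python3 - <<'E'
from ribs import *
st()
im,d,K,M=snap('wrist','w6'); P=cloud(d,K,M)
ribs(P,60,76,(540,690,80,340))
E
```

```text
t 14.05 tcp [598.8 212.6 157. ] yaw -6.86 tilt 0.19 open 38.3 grip 0.0 F [ 0.3 -0.6 -0.8] q [0.16 0.28 1.65 0.   1.2  1.85]
[247. 187.] 2816 med [622.  268.3  68.2] rect [616.8 269.7] [ 16.5 103.6] 83.01
[398. 188.] 2849 med [607.7 151.9  68.2] rect [602.5 151.3] [ 16.6 103.2] 83.04
```

send_rows([
  {"dx": -0.5, "dy": 0, "dz": 0, "ax": 0, "ay": 0, "az": 1},
  {"dx": -0.5, "dy": 0, "dz": 0, "ax": 0, "ay": 0, "az": 1},
  {"dx": -0.5, "dy": 0, "dz": 0, "ax": 0, "ay": 0, "az": 1},
  {"dx": -0.5, "dy": 0, "dz": 0, "ax": 0, "ay": 0, "az": 1},
  {"dx": -0.5, "dy": 0, "dz": 0, "ax": 0, "ay": 0, "az": 1},
  {"dx": -0.5, "dy": 0, "dz": 0, "ax": 0, "ay": 0, "az": 1},
  {"dx": -0.4, "dy": 0, "dz": 0, "ax": 0, "ay": 0, "az": 1},
  {"dx": -0.4, "dy": 0, "dz": 0, "ax": 0, "ay": 0, "az": 1},
  {"dx": -0.4, "dy": 0, "dz": 0, "ax": 0, "ay": 0, "az": 1},
  {"dx": -0.2, "dy": 0, "dz": 0, "ax": 0, "ay": 0, "az": 1},
  {"dx": -0.2, "dy": 0, "dz": 0, "ax": 0, "ay": 0, "az": 1},
  {"dx": 0, "dy": 0, "dz": 0, "ax": 0, "ay": 0, "az": 1},
])

```text
clock: 15.3
tcp_pos: [412.9, 209.7, 154.0]
eef_rot: [-0.0, 0.894, 0.448, -0.001]
ft_force: [1.3, -1.1, 0.7]
opening: 38.2
grasp_force: 0.0
```

send_rows([
  {"dx": 0, "dy": 0, "dz": 0, "ax": 0, "ay": 0, "az": 1},
  {"dx": 0, "dy": 0, "dz": 0, "ax": 0, "ay": 0, "az": 1},
  {"dx": 0, "dy": 0, "dz": 0, "ax": 0, "ay": 0, "az": 1},
  {"dx": 0, "dy": 0, "dz": -0.3, "ax": 0, "ay": 0, "az": 1},
  {"dx": 0, "dy": 0, "dz": -0.3, "ax": 0, "ay": 0, "az": 1},
  {"dx": 0, "dy": 0, "dz": -0.3, "ax": 0, "ay": 0, "az": 0.9},
  {"dx": 0, "dy": 0, "dz": 0, "ax": 0, "ay": 0, "az": 0},
])

```text
clock: 16.0
tcp_pos: [412.5, 209.5, 116.7]
eef_rot: [-0.001, 0.752, 0.659, -0.002]
ft_force: [0.3, -0.1, -0.7]
opening: 38.5
grasp_force: 0.0
```

```bash
python3 - <<'E'
from ribs import *
st()
im,d,K,M=snap('wrist','w7'); P=cloud(d,K,M)
ribs(P,10,22,(340,480,60,330))
E
```

```text
t 16.0 tcp [412.5 209.5 116.7] yaw 82.43 tilt 0.29 open 38.5 grip 0.0 F [ 0.3 -0.1 -0.7] q [ 0.22 -0.06  2.11 -0.    1.1   0.36]
[322. 199.] 4172 med [414.4 213.2  16.4] rect [412.7 197.2] [190.3  16. ] 82.23
```

View pics/w7.png

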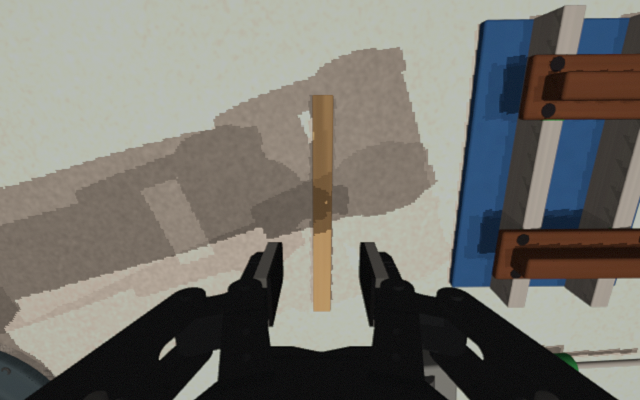

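Both browns check out, at (616.8, 269.7) and (602.5, 151.3) with tops at 68.2. The wrist view shows the stick at column 322 between the fingers, and it measures (412.7, 197.2) with its top at 16.4.

send_rows([
  {"dx": 0, "dy": -0.31, "dz": -0.7, "ax": 0, "ay": 0, "az": 0},
  {"dx": 0, "dy": 0, "dz": -0.9, "ax": 0, "ay": 0, "az": 0},
  {"dx": 0, "dy": 0, "dz": -0.6, "ax": 0, "ay": 0, "az": 0},
  {"dx": 0, "dy": 0, "dz": -0.35, "ax": 0, "ay": 0, "az": 0},
  {"dx": 0, "dy": 0, "dz": -0.14, "ax": 0, "ay": 0, "az": 0},
  {"dx": 0, "dy": 0, "dz": 0, "ax": 0, "ay": 0, "az": 0},
])

```text
clock: 16.65
tcp_pos: [414.2, 198.0, 11.3]
eef_rot: [-0.0, 0.752, 0.659, -0.0]
ft_force: [0.2, -0.1, -0.5]
opening: 38.4
grasp_force: 0.0
```

send_rows([
  {"dx": 0, "dy": 0, "dz": 0, "ax": 0, "ay": 0, "az": 0},
  {"dx": 0, "dy": 0, "dz": 0, "ax": 0, "ay": 0, "az": 0},
  {"dx": 0, "dy": 0, "dz": 0, "ax": 0, "ay": 0, "az": 0},
  {"dx": 0, "dy": 0, "dz": 0, "ax": 0, "ay": 0, "az": 0},
  {"dx": 0, "dy": 0, "dz": 0, "ax": 0, "ay": 0, "az": 0},
], jaw=-1)

```text
clock: 17.15
tcp_pos: [415.4, 198.4, 12.7]
eef_rot: [0.001, 0.752, 0.659, 0.001]
ft_force: [-1.4, -1.3, 7.7]
opening: 13.4
grasp_force: 58.8
```

send_rows([
  {"dx": 0, "dy": 0, "dz": 0.25, "ax": 0, "ay": 0, "az": 0},
  {"dx": 0, "dy": 0, "dz": 0.5, "ax": 0, "ay": 0, "az": 0},
  {"dx": 0, "dy": 0, "dz": 1, "ax": 0, "ay": 0, "az": 0},
  {"dx": 0, "dy": 0, "dz": 1, "ax": 0, "ay": 0, "az": 0},
  {"dx": 0, "dy": 0, "dz": 0.5, "ax": 0, "ay": 0, "az": 0},
  {"dx": 0, "dy": 0, "dz": 0, "ax": 0, "ay": 0, "az": 0},
])

```text
clock: 17.75
tcp_pos: [416.8, 198.9, 145.6]
eef_rot: [0.002, 0.752, 0.659, 0.004]
ft_force: [0.6, 0.4, -0.7]
opening: 12.9
grasp_force: 58.7
```

```bash
python3 -c "
from ribs import *
st()"
```

```text
t 17.75 tcp [416.8 198.9 145.6] yaw 82.51 tilt 0.5 open 12.9 grip 58.7 F [ 0.6  0.4 -0.7] q [ 0.2  -0.11  2.1   0.    1.15  0.33]
```

send_rows([
  {"dx": 0.6, "dy": 0.09, "dz": 0, "ax": 0, "ay": 0, "az": 0.1},
  {"dx": 0.9, "dy": 0.1, "dz": 0, "ax": 0, "ay": 0, "az": 0},
  {"dx": 0.95, "dy": 0, "dz": 0, "ax": 0, "ay": 0, "az": 0},
  {"dx": 0.95, "dy": 0, "dz": 0, "ax": 0, "ay": 0, "az": 0},
  {"dx": 0.95, "dy": 0, "dz": 0, "ax": 0, "ay": 0, "az": 0},
  {"dx": 0.8, "dy": 0, "dz": 0, "ax": 0, "ay": 0, "az": 0},
  {"dx": 0.5, "dy": 0, "dz": 0, "ax": 0, "ay": 0, "az": 0},
  {"dx": 0, "dy": 0, "dz": -0.4, "ax": 0, "ay": 0, "az": 0},
  {"dx": 0, "dy": 0, "dz": -0.4, "ax": 0, "ay": 0, "az": 0},
  {"dx": 0, "dy": 0, "dz": 0, "ax": 0, "ay": 0, "az": 0},
  {"dx": 0, "dy": 0, "dz": 0, "ax": 0, "ay": 0, "az": 0},
])

```text
clock: 18.85
tcp_pos: [638.2, 205.9, 107.5]
eef_rot: [-0.001, 0.749, 0.663, -0.002]
ft_force: [0.4, 0.3, 0.9]
opening: 13.3
grasp_force: 58.8
```

```bash
python3 - <<'E'
from ribs import *
st()
im,d,K,M=snap('wrist','w8'); P=cloud(d,K,M)
ribs(P,60,76,(540,690,80,340)); ribs(P,78,150,(600,690,215,340))
E
```

```text
t 18.85 tcp [638.2 205.9 107.5] yaw 83.02 tilt 0.21 open 13.3 grip 58.8 F [0.4 0.3 0.9] q [0.14 0.42 1.58 0.   1.15 0.27]
[242. 131.] 3442 med [601.7 272.   68.3] rect [601.  271.6] [16.1 71. ] 82.87
[348. 131.] 552 med [662.6 264.3  68.3] rect [662.8 264. ] [16.  11.2] 84.17
[319. 171.] 8221 med [645.8 251.7 111.1] rect [640.2 257.5] [39.9 84.9] 0.01
```

View pics/w8.png

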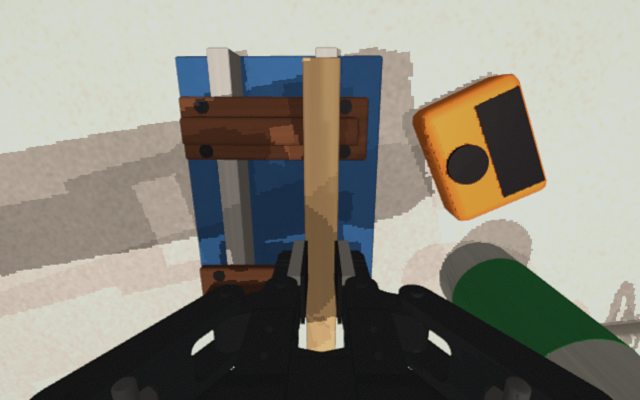

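The held stick is level, with its top at 111 as expected. It's over the far rail, about 5 mm short in x.

send_rows([
  {"dx": 0.12, "dy": 0, "dz": -0.3, "ax": 0, "ay": 0, "az": 0},
  {"dx": 0, "dy": 0, "dz": -0.2, "ax": 0, "ay": 0, "az": 0},
  {"dx": 0, "dy": 0, "dz": -0.1, "ax": 0, "ay": 0, "az": 0},
  {"dx": 0, "dy": 0, "dz": -0.06, "ax": 0, "ay": 0, "az": 0},
  {"dx": 0, "dy": 0, "dz": 0, "ax": 0, "ay": 0, "az": 0},
])

```text
clock: 19.4
tcp_pos: [644.8, 205.8, 82.4]
eef_rot: [-0.0, 0.749, 0.663, -0.0]
ft_force: [0.4, 0.4, -0.7]
opening: 13.1
grasp_force: 58.8
```

send_rows([
  {"dx": 0, "dy": 0, "dz": 0, "ax": 0, "ay": 0, "az": 0},
  {"dx": 0, "dy": 0, "dz": 0, "ax": 0, "ay": 0, "az": 0},
  {"dx": 0, "dy": 0, "dz": 0, "ax": 0, "ay": 0, "az": 0},
  {"dx": 0, "dy": 0, "dz": 0, "ax": 0, "ay": 0, "az": 0},
  {"dx": 0, "dy": 0, "dz": 0.2, "ax": 0, "ay": 0, "az": 0},
  {"dx": 0, "dy": 0, "dz": 0.7, "ax": 0, "ay": 0, "az": 0},
  {"dx": -0.3, "dy": 0, "dz": 0.9, "ax": 0, "ay": 0, "az": 0},
  {"dx": -0.6, "dy": -0.2, "dz": 0.4, "ax": 0, "ay": 0, "az": 0},
  {"dx": 0, "dy": 0, "dz": 0, "ax": 0, "ay": 0, "az": 0},
  {"dx": 0, "dy": 0, "dz": 0, "ax": 0, "ay": 0, "az": 0},
], jaw=-0.1)

```text
clock: 20.4
tcp_pos: [609.2, 197.9, 171.8]
eef_rot: [0.0, 0.749, 0.663, 0.001]
ft_force: [0.1, -0.1, -0.1]
opening: 38.5
grasp_force: 0.0
```

```bash
python3 - <<'E'
from ribs import *
st()
im,d,K,M=snap('wrist','w9'); P=cloud(d,K,M)
ribs(P,60,74,(540,690,80,340)); ribs(P,79,95,(540,690,80,340))
im,d,K,M=snap('top','t9'); P=cloud(d,K,M)
ribs(P,10,25,(340,470,-300,-60),50);ribs(P,79,95,(540,690,80,340),50)
E
```

```text
t 20.4 tcp [609.2 197.9 171.8] yaw 82.99 tilt 0.09 open 38.5 grip 0.0 F [ 0.1 -0.1 -0.1] q [0.14 0.28 1.63 0.   1.23 0.26]
[304. 110.] 2292 med [607.5 271.1  68.3] rect [605.9 274.5] [35.4 81.5] 82.68
[313. 249.] 1447 med [600.  154.   68.2] rect [591.7 153.1] [21.6 81.3] 87.48
[365. 160.] 4468 med [648.9 232.3  84.4] rect [646.1 204.7] [189.9  16.3] 82.89
[388. 240.] 358 med [ 411.7 -169.6   16.9] rect [ 411.2 -175.7] [ 14.8 188.2] 1.1
[280. 158.] 134 med [636.8 145.4  84.8] rect [638.2 145.3] [65.8 17.2] 81.94
```

Stick 1 is in place at rack-local (37, 0). Now stick 2.

send_rows([
  {"dx": -0.44, "dy": -0.85, "dz": 0, "ax": 0, "ay": 0, "az": 0.15},
  {"dx": -0.45, "dy": -0.85, "dz": 0, "ax": 0, "ay": 0, "az": 0.15},
  {"dx": -0.45, "dy": -0.85, "dz": 0, "ax": 0, "ay": 0, "az": 0.15},
  {"dx": -0.45, "dy": -0.85, "dz": 0, "ax": 0, "ay": 0, "az": 0.15},
  {"dx": -0.45, "dy": -0.85, "dz": 0, "ax": 0, "ay": 0, "az": 0.15},
  {"dx": -0.45, "dy": -0.85, "dz": 0, "ax": 0, "ay": 0, "az": 0.15},
  {"dx": -0.45, "dy": -0.85, "dz": 0, "ax": 0, "ay": 0, "az": 0.15},
  {"dx": -0.45, "dy": -0.85, "dz": 0, "ax": 0, "ay": 0, "az": 0.15},
  {"dx": -0.45, "dy": -0.85, "dz": 0, "ax": 0, "ay": 0, "az": 0.15},
  {"dx": -0.45, "dy": -0.85, "dz": 0, "ax": 0, "ay": 0, "az": 0.15},
  {"dx": -0.45, "dy": -0.85, "dz": 0, "ax": 0, "ay": 0, "az": 0.12},
])

```text
clock: 21.6
tcp_pos: [410.5, -177.4, 170.2]
eef_rot: [-0.001, 0.7, 0.714, -0.0]
ft_force: [1.1, 0.1, -0.6]
opening: 38.1
grasp_force: 0.0
```

send_rows([
  {"dx": 0, "dy": 0, "dz": -0.5, "ax": 0, "ay": 0, "az": 0},
  {"dx": 0, "dy": 0, "dz": -0.5, "ax": 0, "ay": 0, "az": 0},
  {"dx": 0, "dy": 0, "dz": -0.4, "ax": 0, "ay": 0, "az": 0},
  {"dx": 0, "dy": 0, "dz": 0, "ax": 0, "ay": 0, "az": 0},
  {"dx": 0, "dy": 0, "dz": 0, "ax": 0, "ay": 0, "az": 0},
])

```text
clock: 22.1
tcp_pos: [411.4, -176.1, 114.6]
eef_rot: [-0.001, 0.7, 0.714, -0.0]
ft_force: [-0.3, 0.4, 0.3]
opening: 38.6
grasp_force: 0.0
```

```bash
python3 - <<'E'
from ribs import *
st()
im,d,K,M=snap('wrist','w10'); P=cloud(d,K,M)
ribs(P,10,22,(340,480,-330,-60))
E
```

```text
t 22.1 tcp [ 411.4 -176.1  114.6] yaw 91.1 tilt 0.08 open 38.6 grip 0.0 F [-0.3  0.4  0.3] q [-0.66 -0.09  2.15 -0.    1.09 -0.68]
[320. 189.] 4348 med [ 412.1 -163.5   16.4] rect [ 412.4 -178.8] [ 16.  189.6] 1.84
```

send_rows([
  {"dx": 0.02, "dy": -0.06, "dz": -0.7, "ax": 0, "ay": 0, "az": 0.14},
  {"dx": 0, "dy": 0, "dz": -0.9, "ax": 0, "ay": 0, "az": 0},
  {"dx": 0, "dy": 0, "dz": -0.6, "ax": 0, "ay": 0, "az": 0},
  {"dx": 0, "dy": 0, "dz": -0.3, "ax": 0, "ay": 0, "az": 0},
  {"dx": 0, "dy": 0, "dz": -0.09, "ax": 0, "ay": 0, "az": 0},
  {"dx": 0, "dy": 0, "dz": 0, "ax": 0, "ay": 0, "az": 0},
])

```text
clock: 22.75
tcp_pos: [412.9, -179.0, 12.0]
eef_rot: [0.001, 0.696, 0.718, 0.0]
ft_force: [0.9, 0.4, 0.9]
opening: 38.2
grasp_force: 0.0
```

send_rows([
  {"dx": 0, "dy": 0, "dz": 0, "ax": 0, "ay": 0, "az": 0},
  {"dx": 0, "dy": 0, "dz": 0, "ax": 0, "ay": 0, "az": 0},
  {"dx": 0, "dy": 0, "dz": 0, "ax": 0, "ay": 0, "az": 0},
  {"dx": 0, "dy": 0, "dz": 0, "ax": 0, "ay": 0, "az": 0},
  {"dx": 0, "dy": 0, "dz": 0, "ax": 0, "ay": 0, "az": 0},
], jaw=-1)

```text
clock: 23.25
tcp_pos: [413.3, -179.4, 12.9]
eef_rot: [0.001, 0.696, 0.718, 0.0]
ft_force: [-0.7, 1.3, 6.2]
opening: 13.1
grasp_force: 58.6
```

send_rows([
  {"dx": 0, "dy": 0, "dz": 0.25, "ax": 0, "ay": 0, "az": 0},
  {"dx": 0, "dy": 0, "dz": 0.5, "ax": 0, "ay": 0, "az": 0},
  {"dx": 0, "dy": 0, "dz": 1, "ax": 0, "ay": 0, "az": 0},
  {"dx": 0, "dy": 0, "dz": 1, "ax": 0, "ay": 0, "az": 0},
  {"dx": 0, "dy": 0, "dz": 1, "ax": 0, "ay": 0, "az": 0},
  {"dx": 0, "dy": 0, "dz": 0, "ax": 0, "ay": 0, "az": 0},
])

```text
clock: 23.85
tcp_pos: [415.6, -181.0, 168.5]
eef_rot: [0.007, 0.696, 0.718, 0.001]
ft_force: [-0.1, -0.2, 0.2]
opening: 13.0
grasp_force: 58.7
```

```bash
python3 -c "
from ribs import *
st()"
```

```text
t 23.85 tcp [ 415.6 -181.   168.5] yaw 91.81 tilt 0.79 open 13.0 grip 58.7 F [-0.1 -0.2  0.2] q [-0.66 -0.17  2.11  0.    1.19 -0.69]
```

send_rows([
  {"dx": 0.36, "dy": 0.6, "dz": 0, "ax": 0, "ay": 0, "az": -0.16},
  {"dx": 0.36, "dy": 0.9, "dz": 0, "ax": 0, "ay": 0, "az": -0.16},
  {"dx": 0.36, "dy": 0.9, "dz": 0, "ax": 0, "ay": 0, "az": -0.16},
  {"dx": 0.36, "dy": 0.9, "dz": 0, "ax": 0, "ay": 0, "az": -0.16},
  {"dx": 0.36, "dy": 0.9, "dz": 0, "ax": 0, "ay": 0, "az": -0.16},
  {"dx": 0.36, "dy": 0.9, "dz": 0, "ax": 0, "ay": 0, "az": -0.16},
  {"dx": 0.36, "dy": 0.9, "dz": 0, "ax": 0, "ay": 0, "az": -0.16},
  {"dx": 0.36, "dy": 0.9, "dz": 0, "ax": 0, "ay": 0, "az": -0.16},
  {"dx": 0.36, "dy": 0.9, "dz": 0, "ax": 0, "ay": 0, "az": -0.16},
  {"dx": 0.36, "dy": 0.9, "dz": 0, "ax": 0, "ay": 0, "az": -0.16},
  {"dx": 0.36, "dy": 0.9, "dz": 0, "ax": 0, "ay": 0, "az": -0.16},
  {"dx": 0.04, "dy": 0.27, "dz": 0, "ax": 0, "ay": 0, "az": 0},
])

```text
clock: 25.05
tcp_pos: [572.7, 219.1, 161.3]
eef_rot: [-0.0, 0.748, 0.664, 0.0]
ft_force: [0.2, -1.1, 0.6]
opening: 12.9
grasp_force: 58.7
```

send_rows([
  {"dx": 0, "dy": 0, "dz": -0.5, "ax": 0, "ay": 0, "az": 0},
  {"dx": 0, "dy": 0, "dz": -0.5, "ax": 0, "ay": 0, "az": 0},
  {"dx": 0, "dy": 0, "dz": -0.4, "ax": 0, "ay": 0, "az": 0},
  {"dx": 0, "dy": 0, "dz": 0, "ax": 0, "ay": 0, "az": 0},
  {"dx": 0, "dy": 0, "dz": 0, "ax": 0, "ay": 0, "az": 0},
])

```text
clock: 25.55
tcp_pos: [572.1, 215.9, 105.3]
eef_rot: [-0.0, 0.749, 0.662, -0.0]
ft_force: [0.8, 0.2, -0.9]
opening: 12.9
grasp_force: 58.7
```

```bash
python3 - <<'E'
from ribs import *
st()
im,d,K,M=snap('wrist','w11'); P=cloud(d,K,M)
ribs(P,60,76,(540,690,80,340)); ribs(P,78,92,(600,690,80,340)); ribs(P,98,150,(540,610,230,340))
E
```

```text
t 25.55 tcp [572.1 215.9 105.3] yaw 82.97 tilt 0.02 open 12.9 grip 58.7 F [ 0.8  0.2 -0.9] q [ 0.18  0.3   1.74 -0.    1.1   0.3 ]
[398. 144.] 3610 med [627.5 268.8  68.7] rect [614.7 238. ] [131.3  56.2] 82.59
[298. 134.] 249 med [568.  276.2  68.1] rect [567.8 275.9] [15.8  4.9] 81.44
[453. 177.] 7479 med [649.4 245.5  84.4] rect [649.3 232.4] [134.1  17. ] 82.96
[437. 341.] 171 med [639.1 137.6  84.6] rect [639.3 137.4] [ 5.6 19.7] 42.34
[320. 141.] 6425 med [580.6 275.2 108.8] rect [580.1 269.9] [82.1 16.1] 82.88
```

send_rows([
  {"dx": 0.06, "dy": -0.05, "dz": -0.3, "ax": 0, "ay": 0, "az": 0},
  {"dx": 0, "dy": 0, "dz": -0.2, "ax": 0, "ay": 0, "az": 0},
  {"dx": 0, "dy": 0, "dz": -0.1, "ax": 0, "ay": 0, "az": 0},
  {"dx": 0, "dy": 0, "dz": 0, "ax": 0, "ay": 0, "az": 0},
  {"dx": 0, "dy": 0, "dz": 0, "ax": 0, "ay": 0, "az": 0},
])

```text
clock: 26.1
tcp_pos: [574.6, 214.2, 81.0]
eef_rot: [-0.0, 0.749, 0.663, -0.0]
ft_force: [-0.2, 0.9, 0.1]
opening: 12.9
grasp_force: 58.8
```

send_rows([
  {"dx": 0, "dy": 0, "dz": 0, "ax": 0, "ay": 0, "az": 0},
  {"dx": 0, "dy": 0, "dz": 0, "ax": 0, "ay": 0, "az": 0},
  {"dx": 0, "dy": 0, "dz": 0, "ax": 0, "ay": 0, "az": 0},
  {"dx": 0, "dy": 0, "dz": 0, "ax": 0, "ay": 0, "az": 0},
  {"dx": 0, "dy": 0, "dz": 0.2, "ax": 0, "ay": 0, "az": 0},
  {"dx": 0, "dy": 0, "dz": 0.7, "ax": 0, "ay": 0, "az": 0},
  {"dx": 0.2, "dy": 0, "dz": 0.9, "ax": 0, "ay": 0, "az": 0},
  {"dx": 0.4, "dy": -0.2, "dz": 0.4, "ax": 0, "ay": 0, "az": 0},
  {"dx": 0, "dy": 0, "dz": 0, "ax": 0, "ay": 0, "az": 0},
  {"dx": 0, "dy": 0, "dz": 0, "ax": 0, "ay": 0, "az": 0},
], jaw=-0.1)

```text
clock: 27.1
tcp_pos: [598.2, 206.2, 169.0]
eef_rot: [-0.0, 0.749, 0.662, -0.0]
ft_force: [-0.2, 0.6, -0.2]
opening: 38.2
grasp_force: 0.0
```

```bash
python3 - <<'E'
from ribs import *
st()
im,d,K,M=snap('wrist','w12'); P=cloud(d,K,M)
ribs(P,60,74,(540,690,80,340)); ribs(P,79,95,(540,690,80,340))
E
```

```text
t 27.1 tcp [598.2 206.2 169. ] yaw 82.97 tilt 0.03 open 38.2 grip 0.0 F [-0.2  0.6 -0.2] q [0.15 0.27 1.65 0.   1.22 0.28]
[335. 120.] 1647 med [618.9 269.5  68.4] rect [618.2 267.7] [29.9 55.6] 83.82
[271. 119.] 208 med [569.5 275.6  68.3] rect [569.4 275.5] [15.9  7.4] 80.75
[330. 258.] 1144 med [601.3 153.3  68.2] rect [600.9 151.7] [21.  51.8] 76.74
[289. 181.] 5014 med [578.  232.2  84.4] rect [576.  215.1] [189.5  16.2] 82.97
[383. 156.] 3984 med [649.8 240.6  84.4] rect [649.1 229.7] [138.6  16.4] 82.94
```

View pics/w12.png

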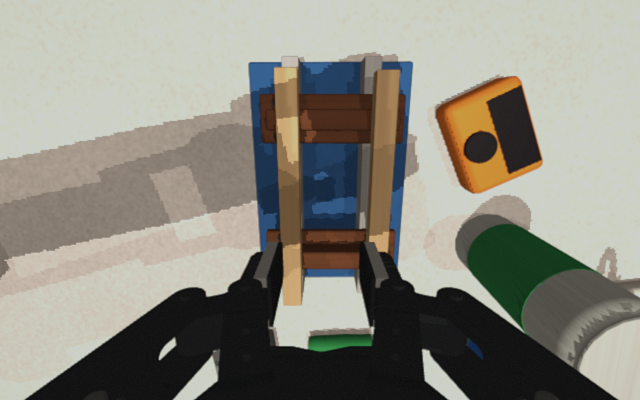

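The sticks lie on the browns at columns 288 and 383, at (576.0, 215.1) and (646.1, 204.7) with tops at 84.4. Next come the oranges.

send_rows([
  {"dx": 0.04, "dy": -0.7, "dz": 0, "ax": 0, "ay": 0, "az": -1},
  {"dx": 0, "dy": -0.85, "dz": 0, "ax": 0, "ay": 0, "az": -1},
  {"dx": 0, "dy": -0.85, "dz": 0, "ax": 0, "ay": 0, "az": -1},
  {"dx": 0, "dy": -0.85, "dz": 0, "ax": 0, "ay": 0, "az": -1},
  {"dx": 0, "dy": -0.85, "dz": 0, "ax": 0, "ay": 0, "az": -1},
  {"dx": 0, "dy": -0.85, "dz": 0, "ax": 0, "ay": 0, "az": -1},
  {"dx": 0, "dy": -0.85, "dz": 0, "ax": 0, "ay": 0, "az": -1},
  {"dx": 0, "dy": -0.85, "dz": 0, "ax": 0, "ay": 0, "az": -1},
  {"dx": 0, "dy": -0.85, "dz": 0, "ax": 0, "ay": 0, "az": -1},
  {"dx": 0, "dy": -0.85, "dz": 0, "ax": 0, "ay": 0, "az": -1},
  {"dx": 0, "dy": -0.85, "dz": 0, "ax": 0, "ay": 0, "az": -1},
  {"dx": 0, "dy": -0.85, "dz": 0, "ax": 0, "ay": 0, "az": -1},
])

```text
clock: 28.35
tcp_pos: [598.7, -195.8, 167.0]
eef_rot: [-0.001, 0.98, 0.198, -0.002]
ft_force: [0.5, 0.7, -0.6]
opening: 38.5
grasp_force: 0.0
```

send_rows([
  {"dx": 0, "dy": -0.23, "dz": 0, "ax": 0, "ay": 0, "az": -1},
  {"dx": 0, "dy": 0, "dz": -0.4, "ax": 0, "ay": 0, "az": -1},
  {"dx": 0, "dy": 0, "dz": -0.4, "ax": 0, "ay": 0, "az": -1},
  {"dx": 0, "dy": 0, "dz": -0.4, "ax": 0, "ay": 0, "az": -1},
  {"dx": 0, "dy": 0, "dz": -0.4, "ax": 0, "ay": 0, "az": -0.95},
  {"dx": 0, "dy": 0, "dz": 0, "ax": 0, "ay": 0, "az": 0},
  {"dx": 0, "dy": 0, "dz": 0, "ax": 0, "ay": 0, "az": 0},
])

```text
clock: 29.05
tcp_pos: [599.3, -204.0, 104.0]
eef_rot: [-0.001, 1.0, -0.014, -0.001]
ft_force: [0.5, -0.1, 0.6]
opening: 38.4
grasp_force: 0.0
```

```bash
python3 - <<'E'
from ribs import *
st()
im,d,K,M=snap('wrist','w13'); P=cloud(d,K,M)
ribs(P,30,48,(520,670,-380,-40))
E
```

```text
t 29.05 tcp [ 599.3 -204.   104. ] yaw -1.64 tilt 0.17 open 38.4 grip 0.0 F [ 0.5 -0.1  0.6] q [-0.51  0.35  1.68  0.    1.12  1.09]
[161. 207.] 3418 med [609.2 -88.5  36.1] rect [603.6 -86.6] [ 16.9 103.5] 87.56
[324. 208.] 2981 med [ 604.8 -205.5   36.3] rect [ 599.7 -205.6] [ 15.8 103.3] 87.94
[241. 203.] 2857 med [ 610.7 -146.7   36.2] rect [ 600.8 -145.8] [ 16.6 103.6] 87.63
```

send_rows([
  {"dx": 0, "dy": -0.04, "dz": -0.7, "ax": 0, "ay": 0, "az": 0},
  {"dx": 0, "dy": 0, "dz": -0.7, "ax": 0, "ay": 0, "az": 0},
  {"dx": 0, "dy": 0, "dz": -0.4, "ax": 0, "ay": 0, "az": 0},
  {"dx": 0, "dy": 0, "dz": -0.2, "ax": 0, "ay": 0, "az": 0},
  {"dx": 0, "dy": 0, "dz": 0, "ax": 0, "ay": 0, "az": 0},
])

```text
clock: 29.6
tcp_pos: [600.0, -206.3, 24.8]
eef_rot: [-0.0, 1.0, -0.015, -0.001]
ft_force: [-0.1, 0.5, -0.6]
opening: 38.5
grasp_force: 0.0
```

send_rows([
  {"dx": 0, "dy": 0, "dz": 0, "ax": 0, "ay": 0, "az": 0},
  {"dx": 0, "dy": 0, "dz": 0, "ax": 0, "ay": 0, "az": 0},
  {"dx": 0, "dy": 0, "dz": 0, "ax": 0, "ay": 0, "az": 0},
  {"dx": 0, "dy": 0, "dz": 0, "ax": 0, "ay": 0, "az": 0},
  {"dx": 0, "dy": 0, "dz": 0, "ax": 0, "ay": 0, "az": 0},
], jaw=-1)

```text
clock: 30.1
tcp_pos: [601.5, -207.2, 27.1]
eef_rot: [0.001, 1.0, -0.015, 0.001]
ft_force: [-0.7, 0.3, 6.5]
opening: 13.7
grasp_force: 62.1
```

send_rows([
  {"dx": 0, "dy": 0, "dz": 0.25, "ax": 0, "ay": 0, "az": 0},
  {"dx": 0, "dy": 0, "dz": 0.5, "ax": 0, "ay": 0, "az": 0},
  {"dx": 0, "dy": 0, "dz": 1, "ax": 0, "ay": 0, "az": 0},
  {"dx": 0, "dy": 0, "dz": 1, "ax": 0, "ay": 0, "az": 0},
  {"dx": 0, "dy": 0.4, "dz": 0.4, "ax": 0, "ay": 0, "az": 0},
])

```text
clock: 30.6
tcp_pos: [602.2, -192.4, 156.4]
eef_rot: [0.002, 1.0, -0.016, 0.003]
ft_force: [0.8, 0.4, -0.0]
opening: 13.9
grasp_force: 61.3
```

send_rows([
  {"dx": 0, "dy": 0.8, "dz": 0, "ax": 0, "ay": 0, "az": -0.1},
  {"dx": 0, "dy": 0.95, "dz": 0, "ax": 0, "ay": 0, "az": -0.1},
  {"dx": 0, "dy": 0.95, "dz": 0, "ax": 0, "ay": 0, "az": -0.1},
  {"dx": 0, "dy": 0.95, "dz": 0, "ax": 0, "ay": 0, "az": -0.1},
  {"dx": 0, "dy": 0.95, "dz": 0, "ax": 0, "ay": 0, "az": -0.1},
  {"dx": 0, "dy": 0.95, "dz": 0, "ax": 0, "ay": 0, "az": -0.1},
  {"dx": 0, "dy": 0.95, "dz": 0, "ax": 0, "ay": 0, "az": -0.1},
  {"dx": 0, "dy": 0.95, "dz": 0, "ax": 0, "ay": 0, "az": -0.1},
  {"dx": 0.1, "dy": 0.95, "dz": 0, "ax": 0, "ay": 0, "az": -0.1},
  {"dx": 0.1, "dy": 0.95, "dz": 0, "ax": 0, "ay": 0, "az": -0.1},
  {"dx": 0.1, "dy": 0.95, "dz": 0, "ax": 0, "ay": 0, "az": -0.08},
  {"dx": 0.1, "dy": 0.95, "dz": 0, "ax": 0, "ay": 0, "az": 0},
])

```text
clock: 31.8
tcp_pos: [614.5, 261.8, 149.9]
eef_rot: [0.0, 0.998, -0.062, -0.001]
ft_force: [0.2, -0.3, -0.6]
opening: 14.1
grasp_force: 61.3
```

send_rows([
  {"dx": 0, "dy": 0.1, "dz": 0, "ax": 0, "ay": 0, "az": 0},
  {"dx": 0, "dy": 0, "dz": 0, "ax": 0, "ay": 0, "az": 0},
])

```text
clock: 32.0
tcp_pos: [614.7, 264.9, 150.0]
eef_rot: [0.0, 0.998, -0.061, -0.001]
ft_force: [0.1, -0.8, -1.8]
opening: 13.9
grasp_force: 61.2
```

```bash
python3 - <<'E'
from ribs import *
st()
im,d,K,M=snap('wrist','w14'); P=cloud(d,K,M)
ribs(P,78,92,(540,690,80,340)); ribs(P,120,175,(600,700,230,310))
E
```

```text
t 32.0 tcp [614.7 264.9 150. ] yaw -7.01 tilt 0.14 open 13.9 grip 61.2 F [ 0.1 -0.8 -1.8] q [ 0.24  0.37  1.56 -0.    1.22  1.93]
[273. 161.] 407 med [658.  293.1  84.3] rect [657.5 293.2] [11.8 15.6] 83.26
[452. 162.] 4399 med [642.8 172.   84.3] rect [642.2 172.4] [124.9  16.3] 82.82
[441. 254.] 3463 med [573.4 179.8  84.2] rect [572.4 181.6] [123.3  16.4] 82.95
[274. 252.] 248 med [591.7 304.7  84.1] rect [587.5 302.9] [13.2 15.8] 82.86
[321. 210.] 10434 med [641.  262.8 157.2] rect [635.7 263.3] [41.3 73.4] 82.87
```

send_rows([
  {"dx": 0.07, "dy": 0, "dz": -0.4, "ax": 0, "ay": 0, "az": 0},
  {"dx": 0, "dy": 0, "dz": -0.4, "ax": 0, "ay": 0, "az": 0},
  {"dx": 0, "dy": 0, "dz": -0.2, "ax": 0, "ay": 0, "az": 0},
  {"dx": 0, "dy": 0, "dz": -0.1, "ax": 0, "ay": 0, "az": 0},
  {"dx": 0, "dy": 0, "dz": -0.07, "ax": 0, "ay": 0, "az": 0},
  {"dx": 0, "dy": 0, "dz": 0, "ax": 0, "ay": 0, "az": 0},
])

```text
clock: 32.65
tcp_pos: [619.1, 263.3, 104.3]
eef_rot: [0.0, 0.998, -0.062, -0.0]
ft_force: [0.1, -0.4, -0.7]
opening: 14.0
grasp_force: 61.2
```

send_rows([
  {"dx": 0, "dy": 0, "dz": 0, "ax": 0, "ay": 0, "az": 0},
  {"dx": 0, "dy": 0, "dz": 0, "ax": 0, "ay": 0, "az": 0},
  {"dx": 0, "dy": 0, "dz": 0, "ax": 0, "ay": 0, "az": 0},
  {"dx": 0, "dy": 0, "dz": 0, "ax": 0, "ay": 0, "az": 0},
  {"dx": 0, "dy": 0, "dz": 0.2, "ax": 0, "ay": 0, "az": 0},
  {"dx": 0, "dy": 0, "dz": 0.7, "ax": 0, "ay": 0, "az": 0},
  {"dx": 0, "dy": -0.3, "dz": 0.7, "ax": 0, "ay": 0, "az": 0},
  {"dx": 0, "dy": -0.6, "dz": 0, "ax": 0, "ay": 0, "az": 0},
  {"dx": 0, "dy": -0.3, "dz": 0, "ax": 0, "ay": 0, "az": 0},
  {"dx": 0, "dy": 0, "dz": 0, "ax": 0, "ay": 0, "az": 0},
], jaw=-0.15)

```text
clock: 33.65
tcp_pos: [618.9, 214.2, 168.3]
eef_rot: [0.0, 0.998, -0.063, -0.0]
ft_force: [0.3, 0.2, 0.6]
opening: 36.5
grasp_force: 0.0
```

```bash
python3 - <<'E'
from ribs import *
st()
im,d,K,M=snap('wrist','w15'); P=cloud(d,K,M)
ribs(P,78,88,(540,690,80,340)); ribs(P,104,125,(540,700,100,330))
E
```

```text
t 33.65 tcp [618.9 214.2 168.3] yaw -7.27 tilt 0.04 open 36.5 grip 0.0 F [0.3 0.2 0.6] q [0.16 0.32 1.59 0.   1.24 1.86]
[369. 171.] 3857 med [643.2 175.4  84.3] rect [642.9 175.5] [130.7  16.7] 82.57
[214. 172.] 498 med [657.8 290.2  84.4] rect [657.1 290.3] [17.6 15.8] 82.38
[321. 256.] 1480 med [578.5 220.1  84.1] rect [577.1 220.4] [58.4 16.8] 82.58
[414. 255.] 1209 med [569.7 144.7  84.1] rect [568.1 149. ] [56.4 17. ] 82.66
[222. 256.] 451 med [588.2 299.7  84.2] rect [587.2 300. ] [18.7 15.9] 83.71
[249. 207.] 2574 med [635.5 261.6 112.1] rect [625.7 263.4] [16.4 86.8] 82.69
```

Orange 1 is down with its top at 112.1. Next orange.

send_rows([
  {"dx": -0.05, "dy": -0.7, "dz": 0, "ax": 0, "ay": 0, "az": 0.12},
  {"dx": -0.05, "dy": -0.9, "dz": 0, "ax": 0, "ay": 0, "az": 0.12},
  {"dx": -0.05, "dy": -0.9, "dz": 0, "ax": 0, "ay": 0, "az": 0.12},
  {"dx": -0.05, "dy": -0.9, "dz": 0, "ax": 0, "ay": 0, "az": 0.12},
  {"dx": -0.05, "dy": -0.9, "dz": 0, "ax": 0, "ay": 0, "az": 0.12},
  {"dx": -0.05, "dy": -0.9, "dz": 0, "ax": 0, "ay": 0, "az": 0.12},
  {"dx": -0.05, "dy": -0.9, "dz": 0, "ax": 0, "ay": 0, "az": 0.12},
  {"dx": -0.05, "dy": -0.9, "dz": 0, "ax": 0, "ay": 0, "az": 0.12},
  {"dx": -0.05, "dy": -0.9, "dz": 0, "ax": 0, "ay": 0, "az": 0.12},
  {"dx": 0, "dy": -0.9, "dz": 0, "ax": 0, "ay": 0, "az": 0},
  {"dx": 0, "dy": -0.2, "dz": -0.3, "ax": 0, "ay": 0, "az": 0},
  {"dx": 0, "dy": 0, "dz": -0.6, "ax": 0, "ay": 0, "az": 0},
])

```text
clock: 34.9
tcp_pos: [602.4, -145.8, 133.3]
eef_rot: [0.001, 1.0, -0.016, 0.002]
ft_force: [0.1, 0.2, -0.5]
opening: 36.2
grasp_force: 0.0
```

send_rows([
  {"dx": 0, "dy": 0, "dz": -0.7, "ax": 0, "ay": 0, "az": 0},
  {"dx": 0, "dy": 0, "dz": 0, "ax": 0, "ay": 0, "az": 0},
  {"dx": 0, "dy": 0, "dz": 0, "ax": 0, "ay": 0, "az": 0},
])

```text
clock: 35.2
tcp_pos: [600.7, -143.3, 103.6]
eef_rot: [-0.001, 1.0, -0.015, -0.001]
ft_force: [0.4, -0.5, -0.0]
opening: 36.3
grasp_force: 0.0
```

```bash
python3 - <<'E'
from ribs import *
st()
im,d,K,M=snap('wrist','w16'); P=cloud(d,K,M)
ribs(P,30,48,(520,670,-380,-40))
E
```

```text
t 35.2 tcp [ 600.7 -143.3  103.6] yaw -1.69 tilt 0.13 open 36.3 grip 0.0 F [ 0.4 -0.5 -0. ] q [-0.42  0.31  1.72  0.    1.11  1.18]
[243. 202.] 2928 med [612.7 -87.1  36.2] rect [603.5 -86.4] [ 16.4 103.5] 87.61
[325. 209.] 2934 med [ 606.3 -146.1   36.3] rect [ 600.5 -146.2] [ 15.5 103.9] 88.0
```

send_rows([
  {"dx": 0, "dy": -0.07, "dz": -0.7, "ax": 0, "ay": 0, "az": 0},
  {"dx": 0, "dy": 0, "dz": -0.7, "ax": 0, "ay": 0, "az": 0},
  {"dx": 0, "dy": 0, "dz": -0.4, "ax": 0, "ay": 0, "az": 0},
  {"dx": 0, "dy": 0, "dz": -0.2, "ax": 0, "ay": 0, "az": 0},
  {"dx": 0, "dy": 0, "dz": 0, "ax": 0, "ay": 0, "az": 0},
])

```text
clock: 35.75
tcp_pos: [601.0, -147.2, 24.3]
eef_rot: [-0.0, 1.0, -0.015, -0.0]
ft_force: [-0.1, -0.5, 0.8]
opening: 36.0
grasp_force: 0.0
```

send_rows([
  {"dx": 0, "dy": 0, "dz": 0, "ax": 0, "ay": 0, "az": 0},
  {"dx": 0, "dy": 0, "dz": 0, "ax": 0, "ay": 0, "az": 0},
  {"dx": 0, "dy": 0, "dz": 0, "ax": 0, "ay": 0, "az": 0},
  {"dx": 0, "dy": 0, "dz": 0, "ax": 0, "ay": 0, "az": 0},
  {"dx": 0, "dy": 0, "dz": 0, "ax": 0, "ay": 0, "az": 0},
], jaw=-1)

```text
clock: 36.25
tcp_pos: [602.3, -147.9, 26.3]
eef_rot: [0.001, 1.0, -0.015, 0.001]
ft_force: [-0.6, 0.6, 6.4]
opening: 13.8
grasp_force: 61.7
```

send_rows([
  {"dx": 0, "dy": 0, "dz": 0.25, "ax": 0, "ay": 0, "az": 0},
  {"dx": 0, "dy": 0, "dz": 0.5, "ax": 0, "ay": 0, "az": 0},
  {"dx": 0, "dy": 0, "dz": 1, "ax": 0, "ay": 0, "az": 0},
  {"dx": 0, "dy": 0, "dz": 1, "ax": 0, "ay": 0, "az": 0},
  {"dx": 0, "dy": 0.4, "dz": 0.4, "ax": 0, "ay": 0, "az": 0},
])

```text
clock: 36.75
tcp_pos: [603.1, -133.0, 155.6]
eef_rot: [0.002, 1.0, -0.016, 0.004]
ft_force: [0.4, -0.0, 0.1]
opening: 13.8
grasp_force: 60.8
```

send_rows([
  {"dx": 0, "dy": 0.8, "dz": 0, "ax": 0, "ay": 0, "az": -0.12},
  {"dx": 0, "dy": 0.95, "dz": 0, "ax": 0, "ay": 0, "az": -0.12},
  {"dx": 0, "dy": 0.95, "dz": 0, "ax": 0, "ay": 0, "az": -0.12},
  {"dx": 0, "dy": 0.95, "dz": 0, "ax": 0, "ay": 0, "az": -0.12},
  {"dx": 0, "dy": 0.95, "dz": 0, "ax": 0, "ay": 0, "az": -0.12},
  {"dx": 0, "dy": 0.95, "dz": 0, "ax": 0, "ay": 0, "az": -0.12},
  {"dx": 0.1, "dy": 0.95, "dz": 0, "ax": 0, "ay": 0, "az": -0.12},
  {"dx": 0.1, "dy": 0.95, "dz": 0, "ax": 0, "ay": 0, "az": -0.12},
  {"dx": 0.1, "dy": 0.95, "dz": 0, "ax": 0, "ay": 0, "az": -0.12},
  {"dx": 0, "dy": 0, "dz": 0, "ax": 0, "ay": 0, "az": 0},
  {"dx": 0, "dy": 0, "dz": 0, "ax": 0, "ay": 0, "az": 0},
])

```text
clock: 37.85
tcp_pos: [611.6, 206.0, 149.3]
eef_rot: [0.0, 0.998, -0.061, -0.001]
ft_force: [-0.4, -0.8, 0.0]
opening: 14.1
grasp_force: 60.8
```

```bash
python3 - <<'E'
from ribs import *
st()
im,d,K,M=snap('wrist','w17'); P=cloud(d,K,M)
ribs(P,78,88,(540,690,80,340)); ribs(P,104,120,(540,700,80,330)); ribs(P,125,175,(600,700,150,310))
E
```

```text
t 37.85 tcp [611.6 206.  149.3] yaw -7.02 tilt 0.13 open 14.1 grip 60.8 F [-0.4 -0.8  0. ] q [ 0.15  0.32  1.63 -0.    1.2   1.84]
[191. 168.] 579 med [657.7 290.4  84.3] rect [657.2 290.5] [17.1 15.5] 82.74
[273. 167.] 416 med [651.  234.9  84.3] rect [650.3 235.2] [12.4 15.7] 83.5
[408. 168.] 2361 med [639.2 143.4  84.3] rect [638.6 143.4] [65.6 16.5] 83.09
[272. 257.] 169 med [585.5 247.   83.9] rect [585.  244.4] [ 9.7 25.8] 85.16
[201. 260.] 529 med [588.1 300.1  84.2] rect [586.8 300.3] [18.6 16.4] 83.91
[403. 260.] 1706 med [569.9 149.5  84.2] rect [568.4 151.6] [61.9 16.9] 83.03
[229. 217.] 3841 med [628.6 261.8 112.2] rect [620.4 264.1] [16.5 97.5] 82.75
[321. 210.] 10411 med [638.6 203.7 157. ] rect [634.4 204.1] [41.3 70.6] 82.94
```

send_rows([
  {"dx": 0, "dy": 0.06, "dz": -0.4, "ax": 0, "ay": 0, "az": 0},
  {"dx": 0, "dy": 0, "dz": -0.4, "ax": 0, "ay": 0, "az": 0},
  {"dx": 0, "dy": 0, "dz": -0.2, "ax": 0, "ay": 0, "az": 0},
  {"dx": 0, "dy": 0, "dz": -0.1, "ax": 0, "ay": 0, "az": 0},
  {"dx": 0, "dy": 0, "dz": -0.06, "ax": 0, "ay": 0, "az": 0},
  {"dx": 0, "dy": 0, "dz": 0, "ax": 0, "ay": 0, "az": 0},
])

```text
clock: 38.5
tcp_pos: [613.1, 206.9, 103.9]
eef_rot: [0.0, 0.998, -0.063, -0.0]
ft_force: [0.0, -0.6, -1.0]
opening: 14.0
grasp_force: 60.8
```

send_rows([
  {"dx": 0, "dy": 0, "dz": 0, "ax": 0, "ay": 0, "az": 0},
  {"dx": 0, "dy": 0, "dz": 0, "ax": 0, "ay": 0, "az": 0},
  {"dx": 0, "dy": 0, "dz": 0, "ax": 0, "ay": 0, "az": 0},
  {"dx": 0, "dy": 0, "dz": 0, "ax": 0, "ay": 0, "az": 0},
  {"dx": 0, "dy": 0, "dz": 0.2, "ax": 0, "ay": 0, "az": 0},
  {"dx": 0, "dy": 0, "dz": 0.7, "ax": 0, "ay": 0, "az": 0},
  {"dx": 0, "dy": -0.3, "dz": 0.7, "ax": 0, "ay": 0, "az": 0},
  {"dx": 0, "dy": -0.3, "dz": 0, "ax": 0, "ay": 0, "az": 0},
  {"dx": 0, "dy": 0, "dz": 0, "ax": 0, "ay": 0, "az": 0},
], jaw=-0.2)

```text
clock: 39.4
tcp_pos: [613.7, 182.0, 169.3]
eef_rot: [-0.0, 0.998, -0.063, 0.001]
ft_force: [-0.8, 0.1, 0.2]
opening: 33.8
grasp_force: 0.0
```

```bash
python3 - <<'E'
from ribs import *
st()
im,d,K,M=snap('wrist','w18'); P=cloud(d,K,M)
ribs(P,78,88,(540,690,80,340)); ribs(P,104,125,(540,700,100,330))
E
```

```text
t 39.4 tcp [613.7 182.  169.3] yaw -7.24 tilt 0.12 open 33.8 grip 0.0 F [-0.8  0.1  0.2] q [ 0.11  0.28  1.63 -0.    1.23  1.81]
[248. 170.] 486 med [650.3 233.   84.4] rect [649.8 232.9] [16.6 16.2] 83.51
[363. 170.] 2123 med [640.  147.1  84.4] rect [639.4 147. ] [73.2 15.8] 82.95
[171. 170.] 470 med [657.5 290.9  84.3] rect [657.  290.8] [17.  16.1] 82.75
[251. 253.] 282 med [584.2 244.6  84.3] rect [580.5 244.9] [16.6 21.2] 63.4
[334. 254.] 796 med [573.1 176.8  84.2] rect [572.1 176.6] [32.4 16. ] 83.5
[391. 253.] 428 med [569.8 129.7  84.1] rect [566.6 133.9] [26.5 15.9] 82.56
[182. 255.] 434 med [588.  300.2  84.2] rect [587.  300.4] [18.4 16.5] 81.64
[286. 211.] 2734 med [626.  205.8 112.2] rect [611.7 208.2] [ 16.3 103.8] 82.55
[205. 221.] 3535 med [624.  262.2 112.1] rect [617.3 264.1] [ 16.5 103.6] 82.6
```

send_rows([
  {"dx": 0, "dy": -0.7, "dz": 0, "ax": 0, "ay": 0, "az": 0.13},
  {"dx": 0, "dy": -0.9, "dz": 0, "ax": 0, "ay": 0, "az": 0.13},
  {"dx": -0.05, "dy": -0.9, "dz": 0, "ax": 0, "ay": 0, "az": 0.13},
  {"dx": -0.05, "dy": -0.9, "dz": 0, "ax": 0, "ay": 0, "az": 0.13},
  {"dx": -0.05, "dy": -0.9, "dz": 0, "ax": 0, "ay": 0, "az": 0.13},
  {"dx": -0.05, "dy": -0.9, "dz": 0, "ax": 0, "ay": 0, "az": 0.13},
  {"dx": 0, "dy": -0.9, "dz": 0, "ax": 0, "ay": 0, "az": 0.13},
  {"dx": 0, "dy": -0.6, "dz": -0.2, "ax": 0, "ay": 0, "az": 0.13},
  {"dx": 0, "dy": 0, "dz": -0.7, "ax": 0, "ay": 0, "az": 0},
  {"dx": 0, "dy": 0, "dz": -0.7, "ax": 0, "ay": 0, "az": 0},
  {"dx": 0, "dy": 0, "dz": 0, "ax": 0, "ay": 0, "az": 0},
  {"dx": 0, "dy": 0, "dz": 0, "ax": 0, "ay": 0, "az": 0},
])

```text
clock: 40.65
tcp_pos: [604.3, -84.4, 103.1]
eef_rot: [-0.0, 1.0, -0.017, -0.001]
ft_force: [0.3, -0.7, 1.3]
opening: 34.1
grasp_force: 0.0
```

```bash
python3 - <<'E'
from ribs import *
st()
im,d,K,M=snap('wrist','w19'); P=cloud(d,K,M)
ribs(P,30,48,(520,670,-380,-40))
E
```

```text
t 40.65 tcp [604.3 -84.4 103.1] yaw -1.94 tilt 0.16 open 34.1 grip 0.0 F [ 0.3 -0.7  1.3] q [-0.32  0.3   1.74  0.    1.1   1.28]
[325. 210.] 2982 med [608.9 -86.5  36.3] rect [603.5 -86.5] [ 15.6 103.6] 87.74
```

send_rows([
  {"dx": 0, "dy": -0.05, "dz": -0.7, "ax": 0, "ay": 0, "az": 0},
  {"dx": 0, "dy": 0, "dz": -0.7, "ax": 0, "ay": 0, "az": 0},
  {"dx": 0, "dy": 0, "dz": -0.4, "ax": 0, "ay": 0, "az": 0},
  {"dx": 0, "dy": 0, "dz": -0.18, "ax": 0, "ay": 0, "az": 0},
  {"dx": 0, "dy": 0, "dz": 0, "ax": 0, "ay": 0, "az": 0},
])

```text
clock: 41.2
tcp_pos: [605.1, -86.8, 24.9]
eef_rot: [-0.0, 1.0, -0.017, -0.0]
ft_force: [-0.4, -0.4, 0.8]
opening: 34.1
grasp_force: 0.0
```

send_rows([
  {"dx": 0, "dy": 0, "dz": 0, "ax": 0, "ay": 0, "az": 0},
  {"dx": 0, "dy": 0, "dz": 0, "ax": 0, "ay": 0, "az": 0},
  {"dx": 0, "dy": 0, "dz": 0, "ax": 0, "ay": 0, "az": 0},
  {"dx": 0, "dy": 0, "dz": 0, "ax": 0, "ay": 0, "az": 0},
  {"dx": 0, "dy": 0, "dz": 0, "ax": 0, "ay": 0, "az": 0},
], jaw=-1)

```text
clock: 41.7
tcp_pos: [606.4, -87.3, 26.7]
eef_rot: [0.0, 1.0, -0.017, 0.002]
ft_force: [0.5, 0.5, 6.8]
opening: 13.9
grasp_force: 61.2
```

send_rows([
  {"dx": 0, "dy": 0, "dz": 0.25, "ax": 0, "ay": 0, "az": 0},
  {"dx": 0, "dy": 0, "dz": 0.5, "ax": 0, "ay": 0, "az": 0},
  {"dx": 0, "dy": 0, "dz": 1, "ax": 0, "ay": 0, "az": 0},
  {"dx": 0, "dy": 0, "dz": 1, "ax": 0, "ay": 0, "az": 0},
  {"dx": 0, "dy": 0.4, "dz": 0.4, "ax": 0, "ay": 0, "az": 0},
])

```text
clock: 42.2
tcp_pos: [607.3, -72.4, 155.9]
eef_rot: [0.001, 1.0, -0.018, 0.004]
ft_force: [1.1, -0.2, 0.1]
opening: 14.0
grasp_force: 60.3
```

send_rows([
  {"dx": 0, "dy": 0.7, "dz": 0, "ax": 0, "ay": 0, "az": -0.15},
  {"dx": 0, "dy": 0.9, "dz": 0, "ax": 0, "ay": 0, "az": -0.15},
  {"dx": 0, "dy": 0.9, "dz": 0, "ax": 0, "ay": 0, "az": -0.15},
  {"dx": 0, "dy": 0.9, "dz": 0, "ax": 0, "ay": 0, "az": -0.15},
  {"dx": 0, "dy": 0.9, "dz": 0, "ax": 0, "ay": 0, "az": -0.15},
  {"dx": 0, "dy": 0.8, "dz": 0, "ax": 0, "ay": 0, "az": -0.15},
  {"dx": 0, "dy": 0.4, "dz": 0, "ax": 0, "ay": 0, "az": -0.1},
  {"dx": 0, "dy": 0, "dz": 0, "ax": 0, "ay": 0, "az": 0},
  {"dx": 0, "dy": 0, "dz": 0, "ax": 0, "ay": 0, "az": 0},
])

```text
clock: 43.1
tcp_pos: [604.1, 149.6, 149.9]
eef_rot: [0.0, 0.998, -0.06, -0.001]
ft_force: [0.0, -0.2, -1.1]
opening: 14.2
grasp_force: 60.3
```

```bash
python3 - <<'E'
from ribs import *
st()
im,d,K,M=snap('wrist','w20'); P=cloud(d,K,M)
ribs(P,78,88,(540,690,80,340)); ribs(P,104,120,(540,700,80,330)); ribs(P,125,175,(600,700,80,310))
E
```

```text
t 43.1 tcp [604.1 149.6 149.9] yaw -6.88 tilt 0.1 open 14.2 grip 60.3 F [ 0.  -0.2 -1.1] q [ 0.06  0.27  1.69 -0.    1.19  1.75]
[191. 167.] 582 med [650.5 234.1  84.4] rect [649.9 233.4] [16.4 21.3] 86.47
[106. 167.] 455 med [657.6 292.2  84.3] rect [657.3 292.2] [14. 16.] 83.26
[273. 166.] 413 med [644.  178.5  84.4] rect [643.9 178.6] [11.8 16.5] 83.0
[366. 167.] 309 med [635.5 115.1  84.3] rect [635.2 115.1] [ 8.9 16.1] 81.36
[273. 256.] 185 med [578.2 190.6  84.1] rect [576.7 192.3] [13.4 20.3] 50.48
[123. 259.] 406 med [588.4 301.7  84.2] rect [587.3 301.7] [15.7 15.9] 84.21
[202. 259.] 494 med [581.1 243.3  84.2] rect [580.2 242.7] [16.8 22.8] 88.65
[229. 215.] 3941 med [622.  205.6 112.1] rect [612.8 207.8] [ 16.6 101.4] 82.73
[141. 223.] 4793 med [623.3 261.7 112. ] rect [617.2 263.9] [ 17.1 103.6] 82.8
[321. 207.] 9722 med [632.1 147.1 145.8] rect [630.  147.3] [41.2 61.8] 83.15
```

```bash
python3 - <<'E'
from ribs import *
im,d,K,M=snap('wrist','w21'); P=cloud(d,K,M)
m=(P[...,0]>600)&(P[...,0]<690)&(P[...,1]>110)&(P[...,1]<190)&(P[...,2]>115)
q=P[m]
for lo in range(600,680,10):
    k=q[(q[:,0]>=lo)&(q[:,0]<lo+10)]
    if len(k):
        r=k[k[:,2]>np.percentile(k[:,2],75)]; f=k[k[:,2]<np.percentile(k[:,2],25)]
        print(lo,len(k),'hi z',np.median(r[:,2]).round(1),'y',np.median(r[:,1]).round(1),'lo z',np.median(f[:,2]).round(1),'yrange',k[:,1].min().round(1),k[:,1].max().round(1))
E
```

```text
600 4497 hi z 221.1 y 186.8 lo z 160.1 yrange 110.0 190.0
610 13597 hi z 236.1 y 147.8 lo z 165.0 yrange 110.0 190.0
620 13352 hi z 244.7 y 154.8 lo z 198.5 yrange 127.1 190.0
630 1501 hi z 160.0 y 146.0 lo z 139.1 yrange 125.5 166.8
640 1593 hi z 160.0 y 144.8 lo z 139.3 yrange 124.1 165.1
650 1875 hi z 157.7 y 144.7 lo z 138.8 yrange 123.5 164.1
660 241 hi z 140.1 y 156.3 lo z 135.9 yrange 136.2 163.0
```

View pics/w21.png

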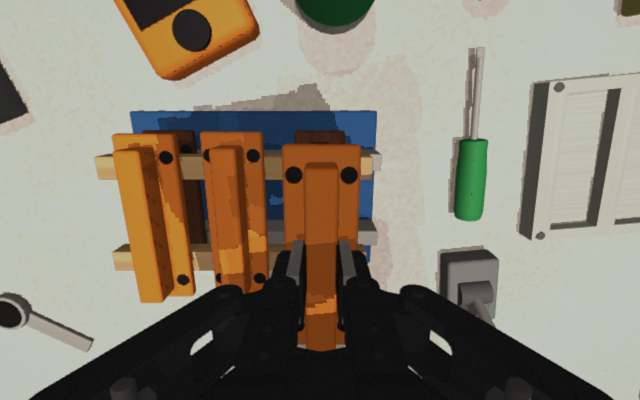

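The last orange is held level, at columns 283–362, with its flange top at 139.2. Two oranges sit on the sticks to the left of it. I'll lower this one now.

send_rows([
  {"dx": 0.02, "dy": 0.08, "dz": -0.4, "ax": 0, "ay": 0, "az": 0},
  {"dx": 0, "dy": 0, "dz": -0.4, "ax": 0, "ay": 0, "az": 0},
  {"dx": 0, "dy": 0, "dz": -0.2, "ax": 0, "ay": 0, "az": 0},
  {"dx": 0, "dy": 0, "dz": -0.1, "ax": 0, "ay": 0, "az": 0},
  {"dx": 0, "dy": 0, "dz": -0.07, "ax": 0, "ay": 0, "az": 0},
  {"dx": 0, "dy": 0, "dz": 0, "ax": 0, "ay": 0, "az": 0},
])

```text
clock: 43.8
tcp_pos: [605.8, 152.1, 103.8]
eef_rot: [0.0, 0.998, -0.061, -0.0]
ft_force: [-0.2, 0.1, -0.9]
opening: 13.9
grasp_force: 60.3
```

send_rows([
  {"dx": 0, "dy": 0, "dz": 0, "ax": 0, "ay": 0, "az": 0},
  {"dx": 0, "dy": 0, "dz": 0, "ax": 0, "ay": 0, "az": 0},
  {"dx": 0, "dy": 0, "dz": 0, "ax": 0, "ay": 0, "az": 0},
  {"dx": 0, "dy": 0, "dz": 0, "ax": 0, "ay": 0, "az": 0},
  {"dx": 0, "dy": 0, "dz": 0.2, "ax": 0, "ay": 0, "az": 0},
  {"dx": 0, "dy": 0, "dz": 0.7, "ax": 0, "ay": 0, "az": 0},
  {"dx": -0.3, "dy": 0.3, "dz": 0.7, "ax": 0, "ay": 0, "az": 0},
  {"dx": -0.4, "dy": 0.3, "dz": 0.7, "ax": 0, "ay": 0, "az": 0},
  {"dx": 0, "dy": 0, "dz": 0, "ax": 0, "ay": 0, "az": 0},
  {"dx": 0, "dy": 0, "dz": 0, "ax": 0, "ay": 0, "az": 0},
], jaw=-0.2)

```text
clock: 44.8
tcp_pos: [578.2, 176.5, 197.3]
eef_rot: [-0.0, 0.998, -0.06, 0.001]
ft_force: [-0.0, -0.4, -0.3]
opening: 34.2
grasp_force: 0.0
```

```bash
python3 - <<'E'
from ribs import *
st()
im,d,K,M=snap('wrist','w22'); P=cloud(d,K,M)
ribs(P,78,88,(540,690,80,340)); ribs(P,104,125,(540,700,100,330))
m=(P[...,0]<520)&(P[...,0]>380)&(P[...,1]>-30)&(P[...,1]<50)&(P[...,2]>95)
if m.sum(): print('knob',P[m].max(0),np.median(P[m],0))
E
```

```text
t 44.8 tcp [578.2 176.5 197.3] yaw -6.92 tilt 0.13 open 34.2 grip 0.0 F [-0.  -0.4 -0.3] q [ 0.11  0.17  1.71 -0.    1.26  1.8 ]
[169. 121.] 405 med [657.  290.6  84.4] rect [656.9 291.1] [17.1 14.9] 83.05
[241. 122.] 416 med [650.  233.1  84.4] rect [648.8 232.9] [16.6 17. ] 83.08
[312. 122.] 379 med [643.  176.4  84.5] rect [642.9 176.5] [14.6 15. ] 83.09
[383. 122.] 449 med [635.8 119.5  84.4] rect [635.6 119.4] [17.6 15.7] 83.05
[179. 205.] 391 med [587.2 300.3  84.1] rect [586.6 300.4] [18.2 16.5] 82.87
[247. 205.] 363 med [580.2 242.1  84.2] rect [580.1 241.9] [16.1 18.1] 82.51
[313. 205.] 344 med [573.  185.1  84.3] rect [572.5 185.3] [15.  16.5] 83.08
[377. 205.] 350 med [566.2 129.1  84.3] rect [565.8 129.1] [16.5 16.1] 83.59
[275. 165.] 2998 med [616.4 207.1 112.2] rect [611.6 208.2] [ 16.3 103.2] 82.52
[201. 167.] 3237 med [622.  262.5 112.2] rect [617.4 264.2] [ 16.6 102.5] 82.87
[348. 168.] 2902 med [607.8 153.5 112.3] rect [603.  153.5] [ 16.2 102.8] 82.69
knob [468.90024223  26.26339173 110.3615154 ] [459.84851331  16.51215481 104.05912568]
```

View pics/w22.png

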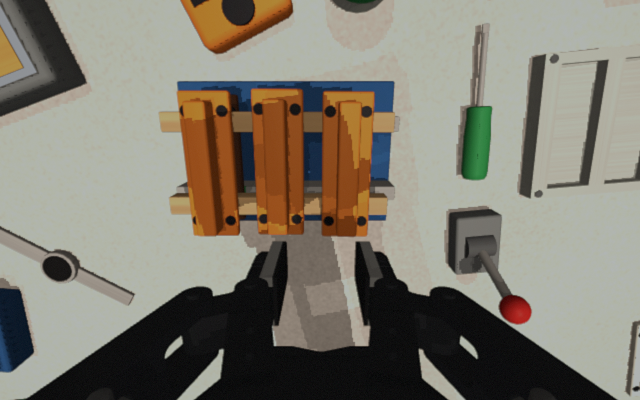

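The stack is complete, with three oranges flat at 112.2 on the sticks. The lever knob shows at (514,310). From the depth it stands at about x=453, y=14.5, with its top at z=110. I'll approach it from the robot side with shut fingers.

send_rows([
  {"dx": -0.5, "dy": -0.5, "dz": 0, "ax": 0, "ay": 0, "az": 0.17},
  {"dx": -0.58, "dy": -0.51, "dz": 0, "ax": 0, "ay": 0, "az": 0.17},
  {"dx": -0.58, "dy": -0.51, "dz": 0, "ax": 0, "ay": 0, "az": 0.17},
  {"dx": -0.58, "dy": -0.51, "dz": 0, "ax": 0, "ay": 0, "az": 0.17},
  {"dx": -0.58, "dy": -0.51, "dz": 0, "ax": 0, "ay": 0, "az": 0.17},
  {"dx": -0.58, "dy": -0.51, "dz": 0, "ax": 0, "ay": 0, "az": 0.17},
  {"dx": -0.58, "dy": -0.51, "dz": 0, "ax": 0, "ay": 0, "az": 0.17},
  {"dx": -0.58, "dy": -0.5, "dz": 0, "ax": 0, "ay": 0, "az": 0.17},
  {"dx": 0, "dy": 0, "dz": 0, "ax": 0, "ay": 0, "az": 0},
  {"dx": 0, "dy": 0, "dz": 0, "ax": 0, "ay": 0, "az": 0},
], jaw=-1)

```text
clock: 45.85
tcp_pos: [395.2, 13.4, 195.3]
eef_rot: [-0.0, 1.0, -0.002, -0.001]
ft_force: [-1.0, -0.6, -0.9]
opening: 0.0
grasp_force: 0.0
```

```bash
python3 - <<'E'
from ribs import *
st()
im,d,K,M=snap('wrist','w23'); P=cloud(d,K,M)
H=cv2.cvtColor(im,cv2.COLOR_RGB2HSV)
m=(H[...,1]>150)&((H[...,0]<6)|(H[...,0]>172))&(P[...,2]>70)&(P[...,2]<125)&(P[...,0]>420)&(P[...,0]<540)&(abs(P[...,1])<60)
q=P[m]; print(m.sum(),q.min(0).round(1),q.max(0).round(1))
# sphere fit r=13
from scipy.optimize import least_squares
f=least_squares(lambda c:np.linalg.norm(q-c,axis=1)-13,q.mean(0)-[0,0,10],loss='soft_l1'); print('ball',f.x.round(1))
b=(P[...,2]>20)&(P[...,2]<30)&(P[...,0]>430)&(P[...,0]<540)&(abs(P[...,1]-14)<40); r=cv2.minAreaRect(P[b][:,:2].astype(np.float32)); print('box',r)
E
```

```text
t 45.85 tcp [395.2  13.4 195.3] yaw -0.27 tilt 0.07 open 0.0 grip 0.0 F [-1.  -0.6 -0.9] q [-0.25 -0.37  2.21  0.    1.3   1.32]
867 [ 4.433e+02 -1.000e-01  9.770e+01] [467.5  24.9 110.6]
ball [454.7  12.5  96.2]
box ((485.7438659667969, 11.65368938446045), (50.01017761230469, 69.46372985839844), 88.35940551757812)
```

send_rows([
  {"dx": 0, "dy": -0.02, "dz": -0.7, "ax": 0, "ay": 0, "az": 0},
  {"dx": 0, "dy": 0, "dz": -0.8, "ax": 0, "ay": 0, "az": 0},
  {"dx": 0, "dy": 0, "dz": -0.8, "ax": 0, "ay": 0, "az": 0},
  {"dx": 0, "dy": 0, "dz": -0.48, "ax": 0, "ay": 0, "az": 0},
  {"dx": 0, "dy": 0, "dz": 0, "ax": 0, "ay": 0, "az": 0},
])

```text
clock: 46.4
tcp_pos: [393.3, 14.2, 81.8]
eef_rot: [-0.001, 1.0, -0.001, -0.004]
ft_force: [-0.2, -0.2, 0.1]
opening: 0.1
grasp_force: 0.0
```

send_rows([
  {"dx": 0.3, "dy": 0, "dz": 0, "ax": 0, "ay": 0, "az": 0},
  {"dx": 0.3, "dy": 0, "dz": 0, "ax": 0, "ay": 0, "az": 0},
  {"dx": 0.3, "dy": 0, "dz": 0, "ax": 0, "ay": 0, "az": 0},
  {"dx": 0.3, "dy": 0, "dz": 0, "ax": 0, "ay": 0, "az": 0},
  {"dx": 0.3, "dy": 0, "dz": 0, "ax": 0, "ay": 0, "az": 0},
  {"dx": 0.3, "dy": 0, "dz": 0, "ax": 0, "ay": 0, "az": 0},
  {"dx": 0.25, "dy": 0, "dz": 0, "ax": 0, "ay": 0, "az": 0},
  {"dx": 0.2, "dy": 0, "dz": 0, "ax": 0, "ay": 0, "az": 0},
  {"dx": 0.15, "dy": 0, "dz": 0, "ax": 0, "ay": 0, "az": 0},
  {"dx": 0.1, "dy": 0, "dz": 0, "ax": 0, "ay": 0, "az": 0},
  {"dx": 0, "dy": 0, "dz": 0, "ax": 0, "ay": 0, "az": 0},
])

```text
clock: 47.5
tcp_pos: [495.8, 13.1, 84.9]
eef_rot: [-0.0, 1.0, -0.001, 0.0]
ft_force: [-0.7, -0.2, -0.3]
opening: -0.2
grasp_force: 0.0
```

```bash
cat > ball.py <<'E'
from ribs import *
from scipy.optimize import least_squares
st()
im,d,K,M=snap('wrist','w24'); P=cloud(d,K,M)
H=cv2.cvtColor(im,cv2.COLOR_RGB2HSV)
m=(H[...,1]>150)&((H[...,0]<6)|(H[...,0]>172))&(P[...,2]>70)&(P[...,2]<125)&(P[...,0]>420)&(P[...,0]<560)&(abs(P[...,1])<60)
q=P[m]; print(m.sum())
if m.sum()>30:
    f=least_squares(lambda c:np.linalg.norm(q-c,axis=1)-13,q.mean(0)-[0,0,10],loss='soft_l1'); print('ball',f.x.round(1),'joint est',np.arctan2(f.x[0]-485.7,f.x[2]-22)+.5)
E
python3 ball.py
```

```text
t 47.5 tcp [495.8  13.1  84.9] yaw -0.15 tilt 0.02 open -0.2 grip 0.0 F [-0.7 -0.2 -0.3] q [-0.2   0.08  2.04  0.    1.02  1.37]
2435
ball [521.3  10.9  93.7] joint est 0.9604424745965463
```

send_rows([
  {"dx": 0.1, "dy": 0, "dz": 0, "ax": 0, "ay": 0, "az": 0},
  {"dx": 0.07, "dy": 0, "dz": 0, "ax": 0, "ay": 0, "az": 0},
  {"dx": 0, "dy": 0, "dz": 0, "ax": 0, "ay": 0, "az": 0},
])

```text
clock: 47.85
tcp_pos: [499.1, 13.2, 84.4]
eef_rot: [-0.0, 1.0, -0.001, -0.005]
ft_force: [-13.5, -0.4, 9.7]
opening: -0.2
grasp_force: 6.8
```

send_rows([
  {"dx": -0.2, "dy": 0, "dz": 0, "ax": 0, "ay": 0, "az": 0},
  {"dx": -0.6, "dy": 0, "dz": 0, "ax": 0, "ay": 0, "az": 0},
  {"dx": -0.9, "dy": 0, "dz": 0, "ax": 0, "ay": 0, "az": 0},
  {"dx": -0.6, "dy": 0, "dz": 0.6, "ax": 0, "ay": 0, "az": 0},
  {"dx": 0, "dy": 0, "dz": 0.9, "ax": 0, "ay": 0, "az": 0},
  {"dx": 0, "dy": 0, "dz": 0.9, "ax": 0, "ay": 0, "az": 0},
  {"dx": 0, "dy": 0, "dz": 0.5, "ax": 0, "ay": 0, "az": 0},
  {"dx": 0, "dy": 0, "dz": 0, "ax": 0, "ay": 0, "az": 0},
  {"dx": 0, "dy": 0, "dz": 0, "ax": 0, "ay": 0, "az": 0},
])

```text
clock: 48.75
tcp_pos: [410.2, 13.0, 200.7]
eef_rot: [0.0, 1.0, -0.001, 0.0]
ft_force: [0.4, 0.2, 0.2]
opening: -0.0
grasp_force: 0.0
```

```bash
python3 ball.py; python3 - <<'E'
from ribs import *
im,d,K,M=snap('top','t25'); P=cloud(d,K,M)
ribs(P,104,125,(540,700,80,330),30); ribs(P,79,90,(540,700,80,330),12)
cv2.imwrite('pics/c25.png',cv2.resize(im[85:300,130:520],None,fx=2,fy=2)[...,::-1])
E
```

```text
t 48.75 tcp [410.2  13.  200.7] yaw -0.16 tilt 0.06 open -0.0 grip 0.0 F [0.4 0.2 0.2] q [-0.25 -0.33  2.17  0.    1.3   1.33]
972
ball [523.8  10.9  92.6] joint est 0.9946022949988056
[235. 162.] 233 med [616.6 265.4 112.9] rect [616.8 266.2] [ 17.4 104.1] 82.18
[256. 165.] 232 med [609.4 209.6 112.9] rect [610.6 209.9] [ 16.5 103.6] 82.3
[275. 168.] 223 med [600.1 155.1 112.9] rect [602.1 155.3] [ 16.  103.6] 82.52
[229. 150.] 38 med [655.5 291.3  84.9] rect [655.6 291.1] [15.5 18.9] 2.78
[248. 153.] 36 med [647.9 236.4  83.6] rect [649.5 236.2] [17.1 16.2] 84.85
[268. 156.] 32 med [642.3 179.8  85.1] rect [642.4 178.3] [17.2 14.5] 4.74
[288. 159.] 41 med [634.3 122.6  85.4] rect [635.3 122.4] [19.3 16.9] 82.15
[224. 175.] 40 med [585.2 302.   85.4] rect [586.4 301.6] [18.2 15.1] 88.58
[244. 177.] 41 med [578.  245.1  85.2] rect [581.  245.5] [21.3 20.5] 14.43
[264. 181.] 35 med [570.1 188.7  85.5] rect [571.3 188.2] [15.1 17. ] 2.67
[284. 183.] 41 med [564.7 132.2  84.8] rect [564.7 131.6] [17.9 16.1] 84.27
```

View pics/c25.png

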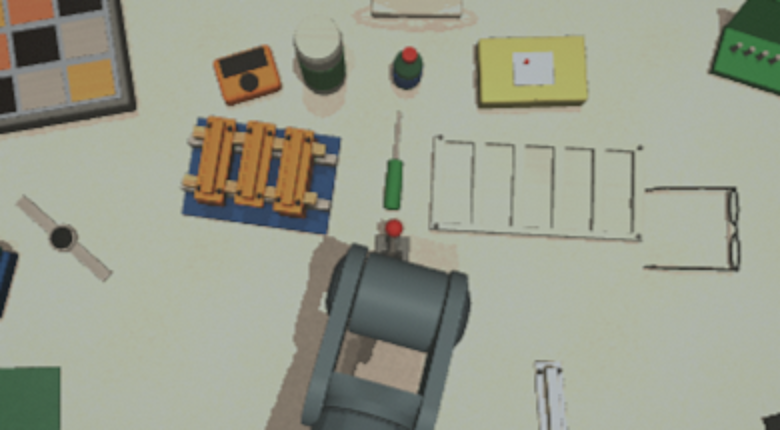

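The crop shows three oranges on the rack at (215–295,165), the mould empty, the lever over to the far side at (394,228), and the bystanders where they were. The arm is clear, so I'm handing in.

```bash
python3 -c "
from rig import bot
print(bot.job_done())"
```

```text
the job is handed in; nothing more can be done
None
```

I stacked both browns, both sticks and all three oranges on the rack, pushed the fan lever fully over (about 0.99 rad by camera), and handed the job in at about 49 s; no verdict was returned.

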